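One stroke of the hand-wheel press: seat a bush in the spring jaws

ROBOT

A 7-joint arm with a two-finger parallel gripper is mounted at the origin on a cart in front of the work surface, level with it; the furniture and walls round the work are solid. World frame = base frame: x ahead of the robot, y to its left, z up, the work surface at z = 0. Lengths are in m, angles in rad, forces in N, time in s.
With the tool pointing down it reaches from about 0.4 to 0.85 m from the base axis. Payload 10.4 kg.
Tool frame: the origin (TCP) lies where the fingers leave the gripper's body, on its centre line; the fingertips stand 73 mm ahead of it and the grasp point (between the pads) lies 54 mm ahead of it; z points along the fingers, y is the direction in which the jaws open and shut (so a half turn about z gives the same grasp; the last joint's range is limited). The gripper opens to 85 mm and grips with 20 to 120 N. Pads are 22 mm wide; open, the fingers measure 114 mm over their backs; the gripper's body (76 mm by 85 mm) begins 54 mm behind the grasp point. The pads swing forward as they close: fully open they stand 13 mm farther back than shut.
Start: joints at [-1.144, 0.332, -0.065, 1.46, 0.022, 1.35, -0.088], TCP at [0.272, 0.563, 0.304] pointing down, gripper open.
Joint ranges: [-2.6, 2.6], [-0.5, 2.12], [-1.47, 1.34], [0.16, 2.42], [-1.27, 4.41], [0.06, 2.06], [-2.6, 2.6]. Speed limits (rad/s): [2.22, 2.22, 2.79, 2.79, 3.14, 3.14, 3.14].

INTERFACE

Orientations are given as a unit quaternion [x, y, z, w].
In Python, from workcell import get_obs, camera, camera_model, hand_in gives the robot as it stands.
- The arm moves only by the shell command python3 -m crank 'ROWS' [FORCE]. ROWS is text: rows parted by semicolons, each of 7 numbers parted by spaces: the shift along the tool's x, y, z in units of 40 mm (1.0 is 40 mm), then the turn, a rotation vector about the tool's x, y, z in units of 8 degrees (1.0 is 8 degrees), then the finger opening in mm, from 0 to 85.4. In form: x y z ax ay az jaw; .... A call has exactly 10 rows; each row shifts and turns the pose as measured when the row begins, along the tool's axes as they then stand; what a row does not reach is not made up. A row lasts 1/10 s, in which the tool goes at most 50 mm and 8.59 degrees, less where a joint would pass 70% of its speed; a pose out of reach is approached as far as the arm can. A call is refused whole if a number of a shift passes 1 or a number of a turn 1, either way. A call with a gripper value outside its range is refused whole. The fingers move at their own pace and stop on an object; FORCE is the grip in N (left out, the last holds). Time passes only in rows, so rows that do not move let the fingers close, or fill a call up. It gives the time, the measured TCP pose, the force and the opening at its end, in the units of the state.
- get_obs(): the state, without advancing time (a new reading comes with each control period).
- camera(name): name is "scene" or "top"; returns (picture, depth): 480x640x3 uint8, red, green, blue; 480x640 float32, m along the optical axis (not along the pixel's ray), 0 where there is no reading.
- camera_model(name): a dict with "fx", "fy", "cx", "cy" (pixels), "distortion" ([k1, k2, p1, p2, k3] as OpenCV has them; the pictures are not rectified), "position" and "rotation" of the camera in the world. Camera axes: x right, y up, looking along -z (the intrinsics and any distortion apply to the point x, -y, -z); pixel columns grow to the right and rows downward; lengths in m; the calibration is good to about 2 mm. A picture is of the moment at which its call begins. camera_model takes no time and is no camera call.
- hand_in(): hands the job in, once; it reports no verdict.
The state is a dict: "clock": time; "joint_pos": joint angles; "joint_velocities": joint speeds; "tau": joint torques, N m; "position": TCP position; "ee_rot": TCP orientation; "ft_force": force on the tool from outside, world axes, zero at the start; "torque": the same for the moment, N m; "grip_width": opening from 0.0 (shut) to 1.0 (fully open).
Only numpy, scipy, OpenCV 4.12 (cv2) and the standard library are available. Lean on these libraries where they do the work, as an engineer would, in place of code of your own. Each camera call takes 0.05 s, during which the arm holds its last target.

TASK

Set the short, wide steel bush upright in the nest of the hand press (the channel between the two rails, in front of the pusher) and let go of it. Then crank the flywheel anticlockwise (seen from above) by its handle through one full turn, so that the pusher drives the bush home between the spring jaws and draws back; finish the turn by bringing the wheel firmly up against its one-turn stop (a push of some 15 N at the handle, never forced), then let go. Leave the other things where they are.

Things in the scene. Friction and masses are not known exactly. Their poses are not given: they have to be found in the camera images.
- bush_center (a point): Centre (half-way up, 11 mm above its underside) of the short wide plain steel bush, a ring 26 mm in outer diameter and 22 mm high, standing upright and loose on the bench, 60 g. Grasp it across, by its upper half when it goes into the press.
- tall_bush_center (a point): Centre of the tall thin steel bush, 22 mm in diameter, 34 mm high: not used, leave it.
- disc_center (a point): Centre of a flat steel valve disc, 27 mm in diameter, 10 mm high, lying loose: not used, leave it.
- press: Hand press fixed to the bench: grey plate 12 mm thick, about 156 x 300 mm. Origin on the bench top, x and y level, z up. Flywheel axis at x = 0, y = +85 mm. A channel runs along x = 0 from the pusher towards -y, to an anvil at y = -91 mm; floor 12 mm above the bench, 30 mm wide between rails whose tops are 20 mm above the bench. Pusher and jaws reach up to 21 mm.
- nest (a point): Middle of the nest on the channel floor, 12 mm above the bench, y = -46 mm in the press frame. The bush's underside goes here: within 2 mm of x = 0, and up to 10 mm either way along the channel (pusher face drawn back: 24 mm away towards +y).
- seat (a point): Where the bush's underside comes to stand once driven home: on the channel floor, y = -76 mm in the press frame, just past the noses of the two spring jaws (at y = -68 mm, 10.5 mm either side of the middle).
- hub (a point): Point on the vertical axis of the flywheel at the level of the wheel's top face, 34 mm above the bench. Wheel 124 mm in diameter, 14 mm thick.
- handle_center (a point): Centre of the crank handle: an upright round black grip 18 mm in diameter, 34 mm long, which stands on the wheel 50 mm from the axis and spins freely about its own axis. It reaches from 35 to 69 mm above the bench; this point is 52 mm above the bench. It can be pinched from above in any direction and led round without turning the gripper.
- handwheel (a joint): Flywheel angle (rad), grows anticlockwise from above. At 0 the handle lies in the press's +y direction from the axis. Starts just past the stop, at 0.14 to 0.3. The turn ends at the adjustable stop, anywhere from 6.18 to 6.38: feel for it. Does not go below 0. Takes 2 to 4 N at the handle, up to about 10 N at 1.6 to 2.9 rad as the bush enters the jaws; stays where it is left.
- pusher (a joint): Travel of the pusher (m) out of its drawn-back position. An eccentric under the wheel drives it and a spring draws it back: 0 at wheel angle 0, 0.040 at half a turn, 0 again after a full turn (0.020 (1 - cos angle)).
- stop_lug (a point): Steel lug 10 mm wide on the wheel's rim, below the handle; this point is its centre, 67 mm from the axis, 27 mm above the bench.
- stop_tongue: Tongue of the one-turn stop, a flat bar 8 mm wide; its origin lies on the wheel's axis, and its y axis points from there out to the upright end (72 mm from the axis) that the lug meets. It floats freely by 14 degrees between two fixed cheeks: the lug first takes it along over that play almost freely, then the wheel comes up hard. It must feel 6 N or more there, but over 22 N is forcing it.
Things that resemble listed ones, but are neither listed nor needed, are in the scene too. What is shaped like the part that bears bush_center but green or yellow is not meant.

How it is judged:
On the way, in this order (a step that is already met when the one before it is completed fails the run):
1. the bush stands in the nest, let go, before the wheel is turned (x of bush_center in the frame of press between -0.004 and 0.004 m and y of bush_center in the frame of press between -0.061 and -0.033 m and z of bush_center in the frame of press below 0.0255 m and angle between bush_center's own z axis and vertical below 0.1 rad and contact force between the fingers and bush below 0.1 N and value of joint handwheel below 0.6 rad), for 0.2 s.
2. the pusher makes its full stroke and drives the bush between the jaws (value of joint pusher above 0.038 m and y of bush_center in the frame of press below -0.071 m).
3. the wheel's lug is brought up against the stop tongue with at least 6 N (value of joint handwheel above 6.1 rad and contact force between lug_g and stop_tongue above 6 N), for 0.1 s.
At the end, for the whole second after the job is handed in: The bush rests upright (6 degrees) on the channel floor between the jaws, its centre at least 70 mm along -y of the press and within 4 mm of the middle; the pusher is drawn back to within 2 mm; the wheel, once brought up to its stop, rests at the end of its turn (over 6.08 rad) (y of bush_center in the frame of press below -0.07 m and x of bush_center in the frame of press between -0.004 and 0.004 m and z of bush_center in the frame of press below 0.0255 m and angle between bush_center's own z axis and vertical below 0.1 rad and linear speed of bush below 0.01 m/s and value of joint pusher below 0.002 m and value of joint handwheel above 6.08 rad and velocity of joint handwheel between -0.05 and 0.05 rad/s); the robot touches nothing.
It fails at once if the wheel is forced against its stop (over 22 N between lug and tongue) (contact force between lug_g and stop_tongue above 22 N).
It fails at once if another thing is moved by more than 2 cm (distance of any of tall_bush_center, disc_center from where it was at the start of the episode above 0.02 m).
It also fails if it takes over 72 s, if anything falls off the work surface, if the arm or the gripper's body presses on something with over 40 N, if the wrist force passes 120 N, or if a joint passes its speed limit or range.

## Working session

There is one attempt and no reset: what is moved stays moved. The work goes in short steps, Python scripts to look and compute and a shell command to move; the robot and the scene stay as the last step left them, time stands still between calls to the robot, and variables do not carry over. Pictures are saved under pics/ and viewed, and the job is handed in when it is done.

```bash
ls; mkdir -p pics; python3 - <<'E'
from workcell import *
import cv2,numpy as np
print(get_obs())
for n in("scene","top"):
    im,d=camera(n); cv2.imwrite(f"pics/{n}0.png",im[:,:,::-1]); np.save(f"{n}0.npy",d)
    print(n,camera_model(n))
E
```

```text
pics
{'clock': 0.0, 'joint_pos': array([-1.14361313,  0.33285613, -0.06465216,  1.46092893,  0.02160363,
        1.34989347, -0.08844631]), 'joint_velocities': array([-2.96990582e-05, -7.43744303e-04,  1.33598211e-03, -5.24004702e-04,
       -7.11054964e-04,  1.08167007e-03,  5.14290229e-04]), 'tau': array([-7.81808048e-04, -6.25446796e+01,  4.85885376e-02, -3.91592002e+01,
        1.61263818e-02,  1.01758976e-02,  5.48337226e-06]), 'position': array([0.27164174, 0.56258646, 0.30313148]), 'ee_rot': array([ 2.22986020e-01,  9.74821395e-01, -6.85944208e-04, -1.14134482e-04]), 'ft_force': array([-0.54256287,  0.45009848,  0.29609013]), 'torque': array([-0.0123963 ,  0.05855401, -0.00073493]), 'grip_width': 0.9968845994126914}
scene {'fx': 597.1234711143472, 'fy': 597.1234711143472, 'cx': 322.57276285219723, 'cy': 230.61317393270653, 'distortion': array([-0.10286674,  0.        ,  0.        ,  0.        ,  0.        ]), 'position': array([0.00266056, 0.47344018, 0.62205662]), 'rotation': array([-0.18714728,  0.35386923,  0.81097528, -0.42669844])}
top {'fx': 546.2215646621529, 'fy': 546.2215646621529, 'cx': 299.44397182452303, 'cy': 238.51653453563654, 'distortion': array([-0.13599116,  0.        ,  0.        ,  0.        ,  0.        ]), 'position': array([0.41934469, 0.13048977, 0.89585984]), 'rotation': array([ 0.04972267, -0.04881458, -0.69790824,  0.71278951])}
```

View pics/scene0.png

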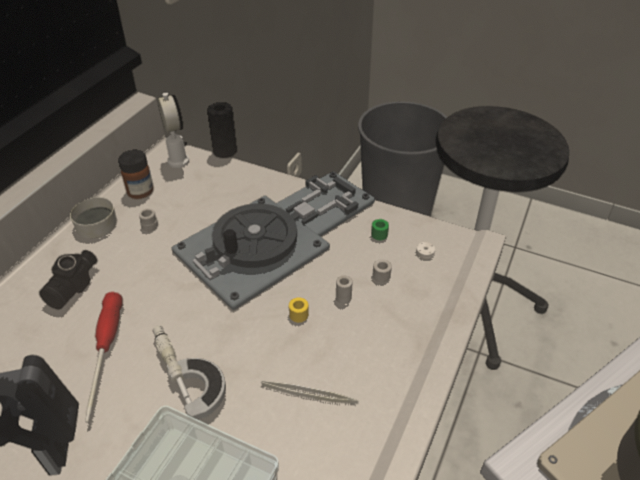

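View pics/top0.png

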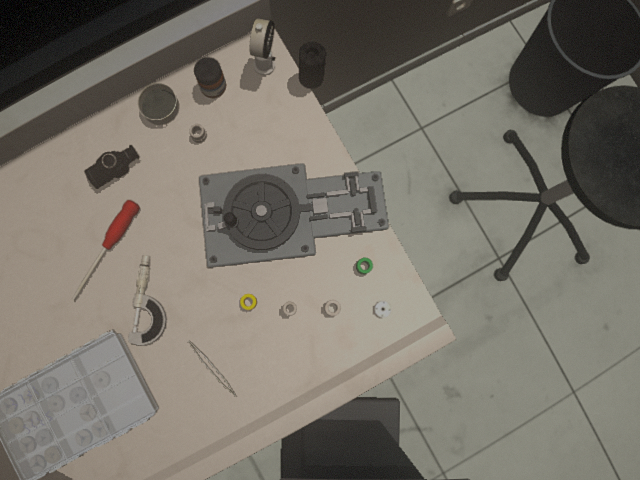

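```bash
cat > h.py <<'E'
import numpy as np,cv2
from workcell import *
from scipy.spatial.transform import Rotation as R
def ray(n,u,v):
    m=camera_model(n);K=np.array([[m['fx'],0,m['cx']],[0,m['fy'],m['cy']],[0,0,1]])
    p=cv2.undistortPoints(np.array([[[u,v]]],float),K,m['distortion'])[0,0]
    return m['position'],R.from_quat(m['rotation']).apply([p[0],-p[1],-1])
def atz(n,u,v,z):
    o,d=ray(n,u,v); return o+d*(z-o[2])/d[2]
def atd(n,u,v,D):
    o,d=ray(n,u,v); return o+d*D
def proj(n,P):
    m=camera_model(n);K=np.array([[m['fx'],0,m['cx']],[0,m['fy'],m['cy']],[0,0,1]])
    q=R.from_quat(m['rotation']).inv().apply(np.atleast_2d(P)-m['position'])*[1,-1,-1]
    return cv2.projectPoints(q,np.zeros(3),np.zeros(3),K,m['distortion'])[0][:,0]
def tri(u1,u2):
    o1,d1=ray("scene",*u1);o2,d2=ray("top",*u2)
    s=np.linalg.lstsq(np.c_[d1,-d2],o2-o1,rcond=None)[0]
    a,b=o1+d1*s[0],o2+d2*s[1]; return (a+b)/2,np.linalg.norm(a-b)
def crop(src,dst,u0,v0,u1,v1,k):
    im=cv2.imread(src)[v0:v1,u0:u1]; cv2.imwrite(dst,cv2.resize(im,None,fx=k,fy=k,interpolation=cv2.INTER_CUBIC))
E
python3 - <<'E'
from h import *
crop("pics/scene0.png","pics/s1.png",280,170,440,320,5)
crop("pics/top0.png","pics/t1.png",190,155,400,325,3.8) if 0 else crop("pics/top0.png","pics/t1.png",190,155,390,275,4)
crop("pics/top0.png","pics/t2.png",230,250,400,330,4)
crop("pics/scene0.png","pics/s2.png",120,170,340,310,3)
d=np.load("top0.npy")
for u,v in [(331,309),(289,310),(382,309),(198,132),(363,266)]:
    print(u,v,d[v,u],atz("top",u,v,0.02),atd("top",u,v,d[v,u]))
E
```

```text
331 309 0.887096 [0.42986194 0.08021562 0.02      ] [0.43008493 0.07914973 0.00143034]
289 310 0.88709074 [0.42690798 0.14713553 0.02      ] [0.4270703  0.14749279 0.00120212]
382 309 0.8854804 [ 0.43128201 -0.00145511  0.02      ] [ 0.43151328 -0.00401134  0.00303152]
198 132 0.9286207 [0.719566   0.30733814 0.02      ] [0.72585427 0.31104231 0.00165471]
363 266 0.8982628 [0.49972718 0.0295854  0.02      ] [5.01558847e-01 2.72861096e-02 4.19123482e-05]
```

View pics/s1.png

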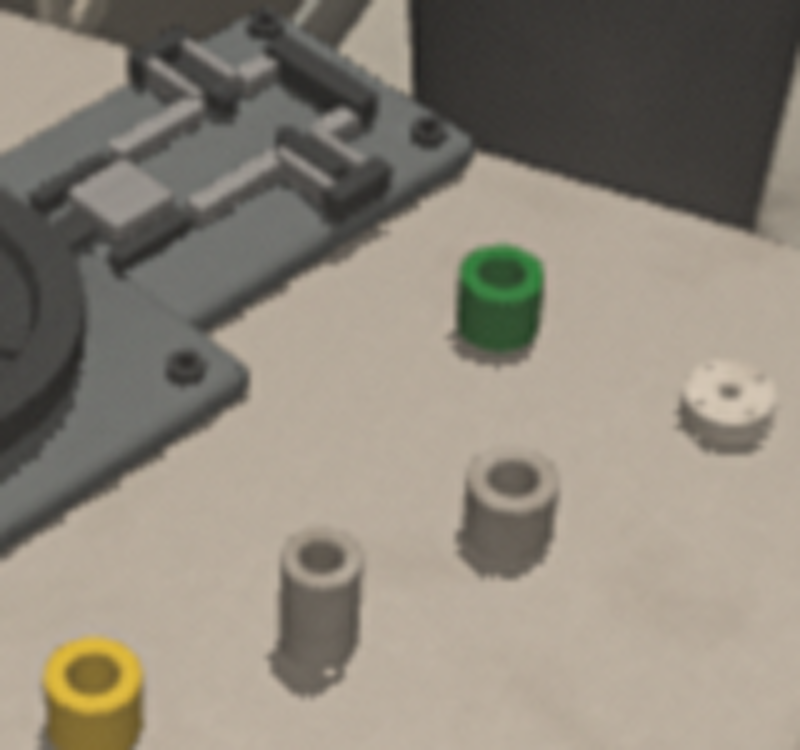

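View pics/t1.png

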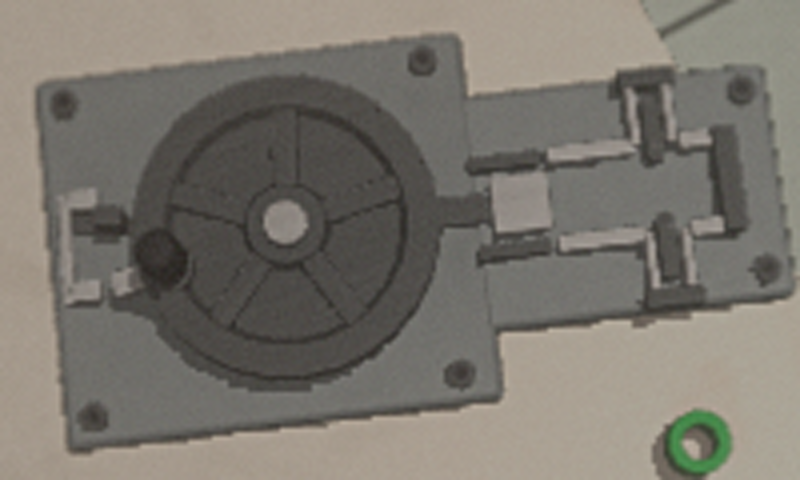

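View pics/t2.png

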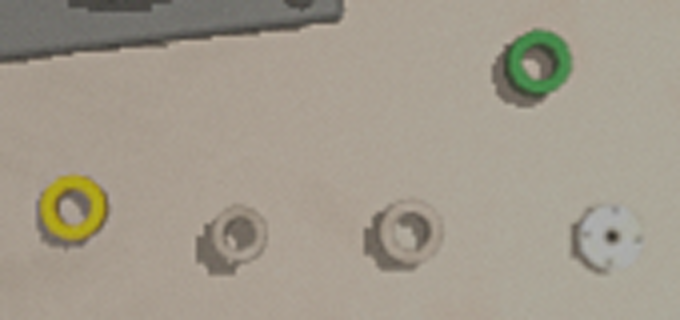

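View pics/s2.png

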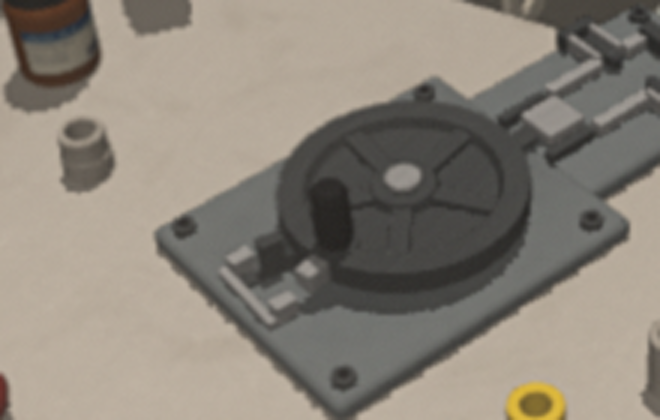

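```bash
python3 - <<'E'
from h import *
T=lambda x,y:((x+.5)/4-.5+190,(y+.5)/4-.5+155)
T2=lambda x,y:((x+.5)/4-.5+230,(y+.5)/4-.5+250)
S1=lambda x,y:((x+.5)/5-.5+280,(y+.5)/5-.5+170)
S2=lambda x,y:((x+.5)/3-.5+120,(y+.5)/3-.5+170)
pr=dict(A=(S2(184,224),T(63,103)),B=(S2(424,90),T(421,60)),C=(S2(343,375),T(92,416)),D=(S2(591,218),T(459,373)),
E=(S1(262,24),T(741,90)),F=(S1(430,130),T(766,268)),hub=(S2(402,177),T(285,221)),bush=(S1(512,480),T2(410,232)),tall=(S1(322,555),T2(240,235)),disc=(S1(730,390),T2(611,236)),hand=(S2(328,187),T(159,249)))
P={}
for k,(a,b) in pr.items():
    p,e=tri(a,b);P[k]=p;print(k,p.round(4),round(e,4))
    print('   top@z', atz("top",*b,0.016 if len(k)==1 else p[2]).round(4),'scene@z',atz("scene",*a,0.016 if len(k)==1 else p[2]).round(4))
for k,z in dict(bush=.022,tall=.034,disc=.010,hub=.036).items():
    print(k,'top',atz("top",*pr[k][1],z).round(4),'scene',atz("scene",*pr[k][0],z).round(4))
# yaw
q={k:atz("top",*pr[k][1],.016)[:2] for k in "ABCDEF"}
for a,b in ("AC","BD","EF"):
    v=q[a]-q[b];print(a,b,np.hypot(*v),np.degrees(np.arctan2(v[1],v[0])),(q[a]+q[b])/2)
for a,b in ("AB","CD"):
    v=q[a]-q[b];print(a,b,np.hypot(*v),np.degrees(np.arctan2(v[1],v[0])))
E
```

```text
A [0.6373 0.2914 0.0148] 0.0
   top@z [0.637  0.2912 0.016 ] scene@z [0.6361 0.2917 0.016 ]
B [0.6584 0.143  0.0152] 0.0002
   top@z [0.6581 0.1429 0.016 ] scene@z [0.6576 0.1435 0.016 ]
C [0.5069 0.2733 0.0148] 0.0003
   top@z [0.5069 0.2732 0.016 ] scene@z [0.5058 0.2736 0.016 ]
D [0.5279 0.1246 0.0148] 0.0001
   top@z [0.5277 0.1246 0.016 ] scene@z [0.5268 0.1254 0.016 ]
E [0.6497 0.0103 0.0132] 0.0019
   top@z [0.6484 0.0099 0.016 ] scene@z [0.6474 0.0131 0.016 ]
F [ 0.5739 -0.0008  0.0136] 0.0003
   top@z [ 5.736e-01 -3.000e-04  1.600e-02] scene@z [0.5716 0.0009 0.016 ]
hub [0.5853 0.1959 0.0357] 0.0004
   top@z [0.5851 0.1957 0.0357] scene@z [0.5854 0.196  0.0357]
bush [0.4323 0.0787 0.0204] 0.0007
   top@z [0.4321 0.0785 0.0204] scene@z [0.4325 0.079  0.0204]
tall [0.4297 0.1463 0.0338] 0.001
   top@z [0.4293 0.146  0.0338] scene@z [0.43   0.1467 0.0338]
disc [ 0.4321 -0.0035  0.01  ] 0.0001
   top@z [ 0.432  -0.0036  0.01  ] scene@z [ 0.4321 -0.0035  0.01  ]
hand [0.5673 0.2419 0.0671] 0.0006
   top@z [0.5671 0.2417 0.0671] scene@z [0.5675 0.2422 0.0671]
bush top [0.4321 0.0786 0.022 ] scene [0.4313 0.08   0.022 ]
tall top [0.4293 0.1459 0.034 ] scene [0.4299 0.1468 0.034 ]
disc top [ 0.432  -0.0036  0.01  ] scene [ 0.4321 -0.0034  0.01  ]
hub top [0.5851 0.1957 0.036 ] scene [0.5851 0.1962 0.036 ]
A C 0.13136685653180225 7.861942281381604 [0.57195694 0.28219028]
B D 0.13171475299708876 8.003283902501726 [0.59289054 0.13377656]
E F 0.0754541769010097 7.794588746904759 [0.61099288 0.00479159]
A B 0.1497209256858329 98.09521916270589
C D 0.15004483735970373 97.96202106772797
```

```bash
python3 - <<'E'
from h import *
crop("pics/top0.png","pics/t3.png",300,165,395,240,8)
crop("pics/scene0.png","pics/s3.png",280,170,380,240,8)
E
```

```text
(no output)
```

View pics/t3.png

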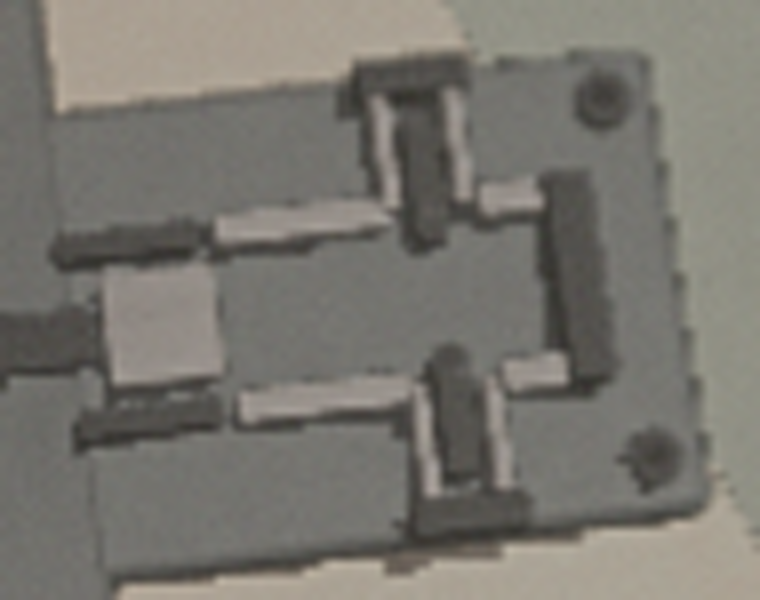

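View pics/s3.png

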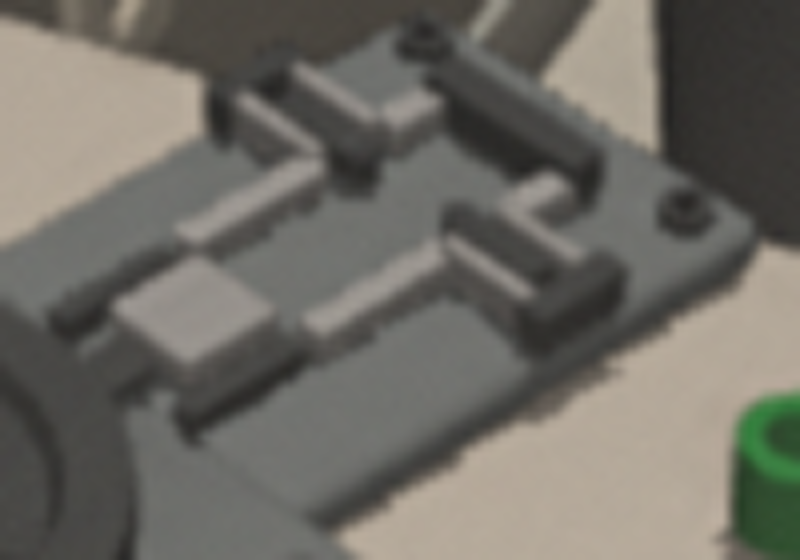

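```bash
cat >> h.py <<'E'
YAW=np.radians(8.0)
PX=np.array([np.cos(YAW),np.sin(YAW)]);PY=np.array([-np.sin(YAW),np.cos(YAW)])
HUB=np.array([0.5851,0.1957]); O=HUB-0.085*PY
def loc(p): d=np.array(p)[:2]-O; return np.array([d@PX,d@PY])*1000
def wor(x,y): return O+PX*x/1000+PY*y/1000
E
python3 - <<'E'
from h import *
T=lambda x,y:((x+.5)/8-.5+300,(y+.5)/8-.5+165)
S=lambda x,y:((x+.5)/8-.5+280,(y+.5)/8-.5+170)
for nm,f,pts in [("top",T,dict(pu=[(107,268),(213,264),(222,376),(115,386)],railU=[(215,245),(390,225)],railL=[(237,395),(408,378)],rUo=[(218,218),(385,205)],rLo=[(240,422),(410,400)],nose=[(427,247),(451,345)],anvil=[(546,175),(585,172),(612,380),(572,384)])),
 ("scene",S,dict(pu=[(195,258),(275,315),(190,365),(112,308)],railUouter=[(178,230),(300,155)],railLin=[(305,325),(440,245)],nose=[(370,165),(450,215)]))]:
  for k,v in pts.items():
    print(nm,k,[loc(atz(nm,*f(*p),0.021 if k in('pu','nose') else .02)).round(1).tolist() for p in v])
print("bolts",[loc(p).round(1).tolist() for p in [(.637,.2912),(.6581,.1429),(.5069,.2732),(.5277,.1246),(.6484,.0099),(.5736,-.0003)]])
print(loc([.5672,.2418]), loc([.4321,.0787]))
E
```

```text
top pu [[12.5, -1.0], [10.7, -22.7], [-12.6, -21.5], [-12.1, 0.4]]
top railU [[14.9, -23.6], [14.8, -59.9]]
top railL [[-16.7, -24.2], [-17.3, -59.3]]
top rUo [[20.4, -25.0], [19.1, -59.4]]
top rLo [[-22.3, -24.1], [-21.9, -59.1]]
top nose [[9.2, -66.7], [-11.7, -68.8]]
top anvil [[21.5, -93.3], [21.2, -101.4], [-22.6, -100.8], [-22.4, -92.5]]
scene pu [[9.9, -19.6], [-13.4, -19.7], [-13.3, 2.0], [9.4, 2.1]]
scene railUouter [[19.5, -23.5], [20.7, -57.0]]
scene railLin [[-18.6, -22.8], [-18.8, -58.4]]
scene nose [[8.0, -64.3], [-14.2, -65.3]]
bolts [[64.7, 172.3], [64.9, 22.6], [-66.7, 172.6], [-66.7, 22.6], [36.8, -107.8], [-38.7, -107.5]]
[-11.30991848 133.14255648] [-167.79426733   -9.5678796 ]
```

```bash
python3 -m crank '-.85 -.88 0 0 0 0 85; -.85 -.88 0 0 0 0 85; -.85 -.88 0 0 0 0 85; -.85 -.88 0 0 0 0 85; -.85 -.88 0 0 0 0 85; -.85 -.88 0 0 0 0 85; -.85 -.88 0 0 0 0 85; -.85 -.88 0 0 0 0 85; -.85 -.88 0 0 0 0 85; -.85 -.88 0 0 0 0 85' 40
cat >> h.py <<'E'
O=O-0.001*PX; HUB=HUB-0.001*PX
def st(target=None,yaw=8.0):
    o=get_obs(); p=o['position']; r=R.from_quat(o['ee_rot']); M=r.as_matrix()
    print('t',round(o['clock'],2),'p',p.round(4),'press',loc(p).round(1),'F',o['ft_force'].round(1),'grip mm',round(o['grip_width']*85.4,1))
    Y=np.radians(yaw);D=np.array([[-np.sin(Y),np.cos(Y),0],[np.cos(Y),np.sin(Y),0],[0,0,-1]]).T
    e=(r.inv()*R.from_matrix(D)).as_rotvec(degrees=True)
    print(' rot err units',(e/8).round(3), 'j7',round(o['joint_pos'][6],2))
    if target is not None: print(' shift units',(M.T@(np.array(target)-p)/.04).round(3))
E
python3 -c "
from h import *
st([.4321,.0787,.2]); print(wor(0,-46),wor(0,85))"
```

```text
clock: 1.1
position: [0.424, 0.0912, 0.2987]
ee_rot: [0.218, 0.976, -0.002, -0.003]
ft_force: [0.3, 0.1, 0.2]
grip_width: 0.996
t 1.1 p [0.424  0.0912 0.2987] press [-173.1    3.9] F [0.3 0.1 0.2] grip mm 85.1
 rot err units [-0.053 -0.011  7.109] j7 0.78
 shift units [-0.328 -0.182  2.467]
[0.60234141 0.06583571] [0.58410973 0.19556083]
```

```bash
python3 -m crank '0 0 .2 0 0 .89 85; 0 0 .2 0 0 .89 85; 0 0 .2 0 0 .89 85; 0 0 .2 0 0 .89 85; 0 0 .2 0 0 .89 85; 0 0 .2 0 0 .89 85; 0 0 .2 0 0 .89 85; 0 0 .2 0 0 .89 85; 0 0 .2 0 0 0 85; 0 0 .2 0 0 0 85' 
python3 - <<'E'
from h import *
st([.4321,.0787,.15])
for n in("scene","top"):
    im,d=camera(n); cv2.imwrite(f"pics/{n}1.png",im[:,:,::-1])
crop("pics/scene1.png","pics/s4.png",260,150,460,300,4)
E
```

```text
clock: 2.1
position: [0.424, 0.0817, 0.2149]
ee_rot: [0.674, 0.739, -0.004, -0.002]
ft_force: [-0.0, -0.6, -0.7]
grip_width: 0.996
t 2.1 p [0.424  0.0817 0.2149] press [-174.4   -5.5] F [-0.  -0.6 -0.7] grip mm 85.1
 rot err units [-0.056  0.016 -0.346] j7 -0.21
 shift units [-0.089  0.207  1.621]
```

View pics/scene1.png

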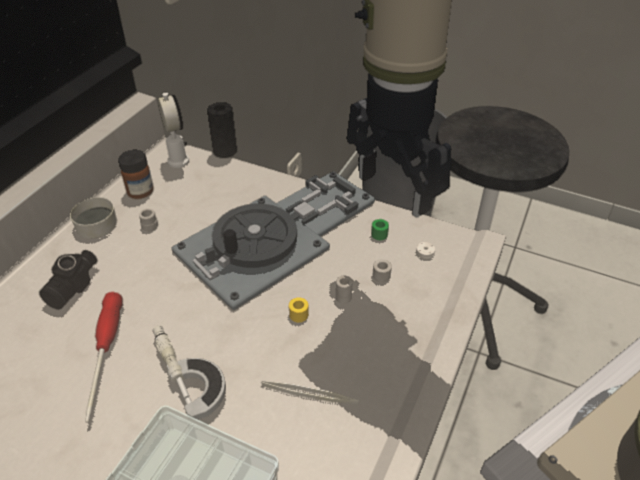

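View pics/top1.png

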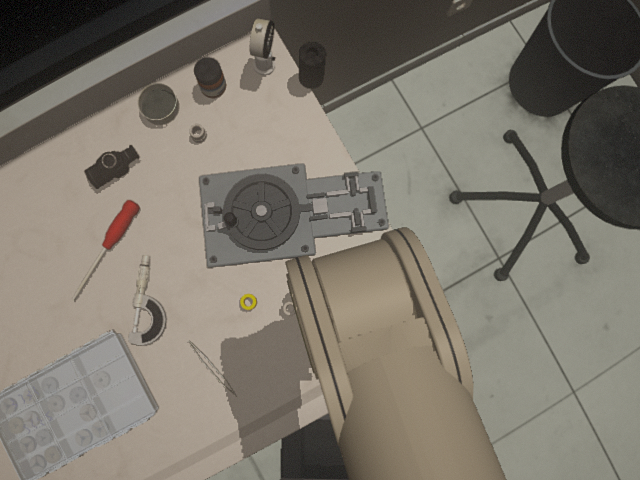

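```bash
python3 -m crank '-.05 .1 .2 -.02 0 -.2 85; -.04 .1 .3 -.02 0 -.1 85; 0 0 .4 -.01 0 0 85; 0 0 .4 0 0 0 85; 0 0 .4 0 0 0 85; 0 0 .2 0 0 0 85; 0 0 .1 0 0 0 85; 0 0 0 0 0 0 85; 0 0 0 0 0 0 85; 0 0 0 0 0 0 85' 
python3 - <<'E'
from h import *
st([.4321,.0787,.084])
im,d=camera("scene"); cv2.imwrite(f"pics/scene2.png",im[:,:,::-1])
crop("pics/scene2.png","pics/s5.png",280,100,480,300,4)
E
```

```text
clock: 3.2
position: [0.4344, 0.0795, 0.135]
ee_rot: [0.652, 0.759, 0.001, 0.002]
ft_force: [1.0, 0.1, -0.1]
grip_width: 0.994
t 3.2 p [0.4344 0.0795 0.135 ] press [-164.4   -9.1] F [ 1.   0.1 -0.1] grip mm 84.9
 rot err units [0.024 0.011 0.086] j7 -0.1
 shift units [-0.009 -0.065  1.276]
```

View pics/s5.png

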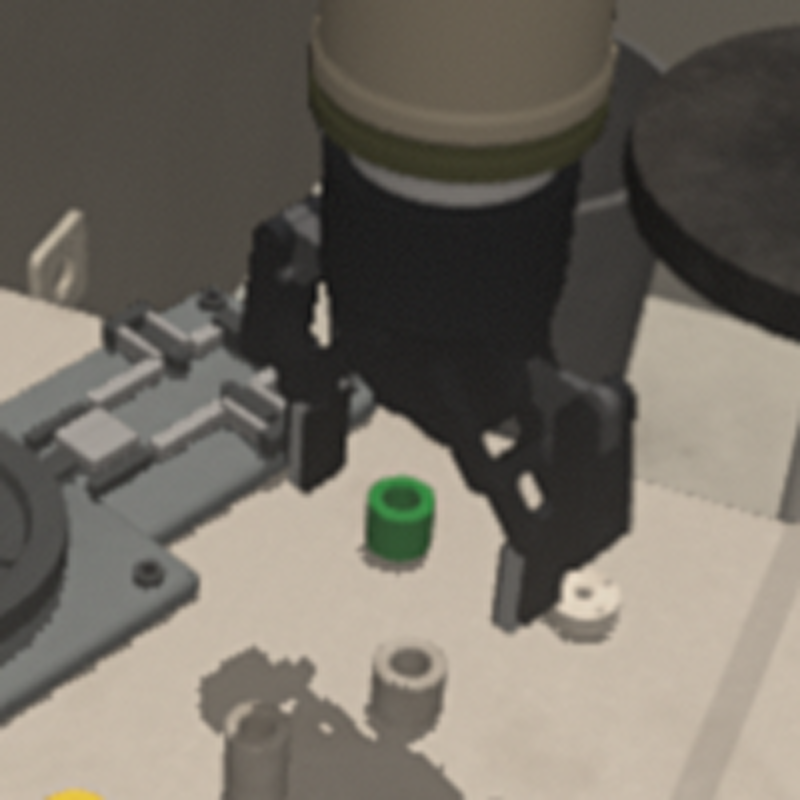

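```bash
python3 - <<'E'
from h import *
o=get_obs();M=R.from_quat(o['ee_rot']).as_matrix();p=o['position']
for s in(-1,1):
  for dx in(-.011,.011):
    q=proj("scene",p+M@[dx,s*.0425,.060])[0]; print(s,dx,((q+.5-[280,100])*4-.5).round(0))
E
```

```text
-1 -0.011 [534. 596.]
-1 0.011 [489. 629.]
1 -0.011 [346. 470.]
1 0.011 [301. 499.]
```

```bash
python3 -m crank '0 -.04 .2 .02 0 .05 85; 0 0 .3 0 0 0 85; 0 0 .3 0 0 0 85; 0 0 .2 0 0 0 85; 0 0 .1 0 0 0 85; 0 0 .05 0 0 0 85; 0 0 .0 0 0 0 85; 0 0 0 0 0 0 85; 0 0 0 0 0 0 50; 0 0 0 0 0 0 40' 
python3 - <<'E'
from h import *
st([.4321,.0797,.084])
im,d=camera("scene"); cv2.imwrite(f"pics/scene3.png",im[:,:,::-1])
crop("pics/scene3.png","pics/s6.png",300,180,450,320,5)
E
```

```text
clock: 4.25
position: [0.4332, 0.0793, 0.0859]
ee_rot: [0.654, 0.756, 0.0, 0.001]
ft_force: [-0.1, 0.2, 0.5]
grip_width: 0.685
t 4.25 p [0.4332 0.0793 0.0859] press [-165.7   -9.1] F [-0.1  0.2  0.5] grip mm 58.5
 rot err units [0.013 0.008 0.031] j7 -0.07
 shift units [ 0.013 -0.025  0.047]
```

View pics/s6.png

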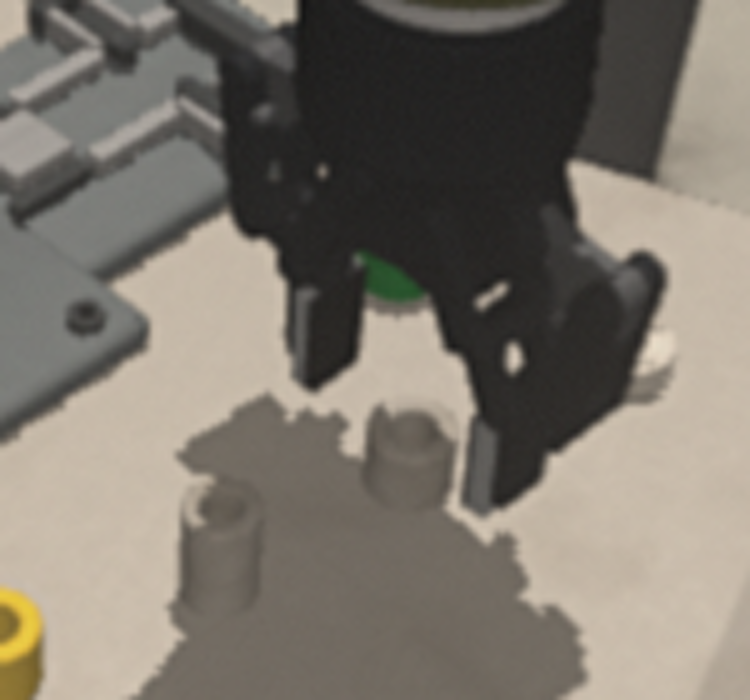

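```bash
python3 -m crank '0 0 .04 0 0 0 32; 0 0 0 0 0 0 28; 0 0 0 0 0 0 26; 0 0 0 0 0 0 15; 0 0 0 0 0 0 10; 0 0 0 0 0 0 10; 0 0 0 0 0 0 10; 0 0 0 0 0 0 10; 0 0 0 0 0 0 10; 0 0 0 0 0 0 10' 40
python3 - <<'E'
from h import *
st([.4321,.0797,.084])
im,d=camera("scene"); cv2.imwrite(f"pics/scene4.png",im[:,:,::-1])
crop("pics/scene4.png","pics/s7.png",300,180,450,320,5)
E
```

```text
clock: 5.3
position: [0.4334, 0.0794, 0.0848]
ee_rot: [0.654, 0.756, 0.001, 0.001]
ft_force: [-0.3, -0.9, 0.7]
grip_width: 0.281
t 5.3 p [0.4334 0.0794 0.0848] press [-165.4   -9. ] F [-0.3 -0.9  0.7] grip mm 24.0
 rot err units [0.018 0.004 0.031] j7 -0.07
 shift units [ 0.011 -0.03   0.019]
```

View pics/s7.png

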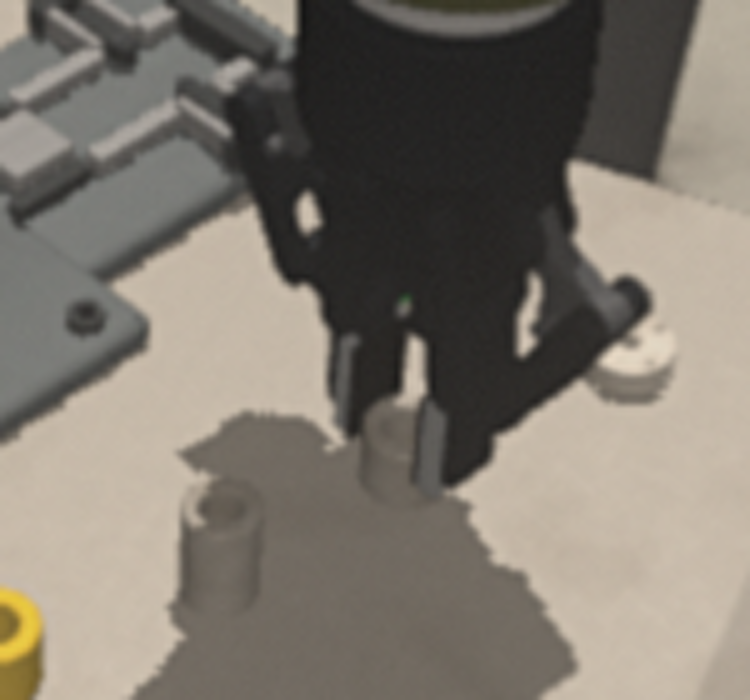

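```bash
python3 - <<'E'
from h import *
crop("pics/scene4.png","pics/s8.png",350,240,410,290,13)
o=get_obs();M=R.from_quat(o['ee_rot']).as_matrix();p=o['position']
f=lambda P:((proj("scene",P)[0]+.5-[350,240])*13-.5).round(0)
print('bush meas',f([.4321,.0787,.022]),f([.4321,.0787,0]))
for dx in(-.011,0,.011):
  for s in(-.013,0,.013): print(dx,s,f(p+M@[dx,s,p[2]-.022]),f(p+M@[dx,s,.072]))
E
```

```text
bush meas [427. 330.] [414. 469.]
-0.011 -0.013 [573. 338.] [566. 397.]
-0.011 0 [484. 274.] [477. 333.]
-0.011 0.013 [396. 211.] [390. 271.]
0 -0.013 [503. 389.] [496. 448.]
0 0 [414. 324.] [408. 383.]
0 0.013 [326. 261.] [321. 320.]
0.011 -0.013 [432. 440.] [426. 500.]
0.011 0 [343. 375.] [338. 434.]
0.011 0.013 [256. 310.] [251. 370.]
```

View pics/s8.png

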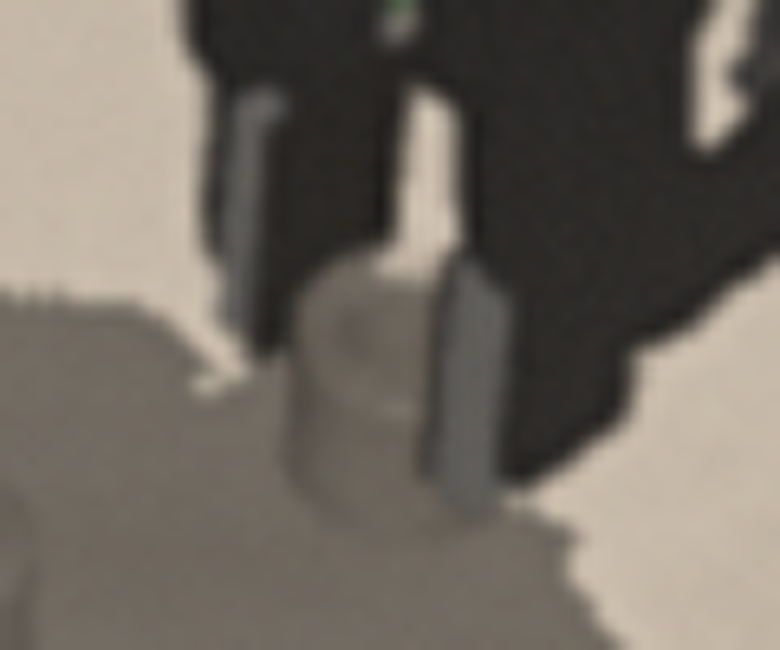

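```bash
python3 -m crank '0 0 -.2 0 0 0 10; 0 0 -.4 0 0 0 10; 0 0 -.4 0 0 0 10; 0 0 -.4 0 0 0 10; 0 0 -.4 0 0 0 10; 0 0 -.2 0 0 0 10; 0 0 -.1 0 0 0 10; 0 0 0 0 0 0 10; 0 0 0 0 0 0 10; 0 0 0 0 0 0 10' 
python3 - <<'E'
from h import *
st()
im,d=camera("scene"); cv2.imwrite(f"pics/scene5.png",im[:,:,::-1])
crop("pics/scene5.png","pics/s9.png",330,180,410,250,10)
print([wor(0,-46),(wor(0,-46)-get_obs()['position'][:2])])
E
```

```text
clock: 6.35
position: [0.4322, 0.0788, 0.173]
ee_rot: [0.655, 0.756, -0.0, 0.001]
ft_force: [0.2, -0.0, -0.1]
grip_width: 0.278
t 6.35 p [0.4322 0.0788 0.173 ] press [-166.6   -9.5] F [ 0.2 -0.  -0.1] grip mm 23.7
 rot err units [0.007 0.011 0.027] j7 -0.13
[array([0.60234141, 0.06583571]), array([ 0.17014905, -0.01298537])]
```

View pics/s9.png

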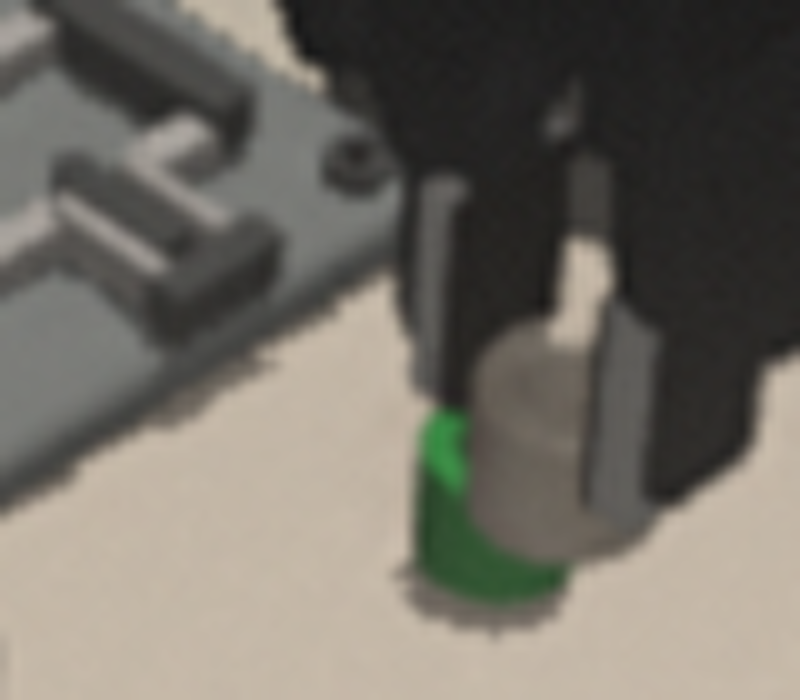

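```bash
python3 -m crank '-.1 .3 0 0 0 0 10; -.2 .7 0 0 0 0 10; -.2 .7 0 0 0 0 10; -.2 .7 0 0 0 0 10; -.2 .7 0 0 0 0 10; -.1 .6 0 0 0 0 10; 0 .3 0 0 0 0 10; 0 .15 0 0 0 0 10; 0 0 0 0 0 0 10; 0 0 0 0 0 0 10' 
python3 - <<'E'
from h import *
st([*wor(0,-50),.14])
E
```

```text
clock: 7.4
position: [0.6124, 0.0603, 0.1667]
ee_rot: [0.653, 0.757, -0.003, 0.001]
ft_force: [-0.2, -0.4, 0.2]
grip_width: 0.28
t 7.4 p [0.6124 0.0603 0.1667] press [  9.2 -52.9] F [-0.2 -0.4  0.2] grip mm 23.9
 rot err units [-0.03   0.039  0.049] j7 0.1
 shift units [ 0.077 -0.225  0.668]
```

```bash
python3 -m crank '.04 -.1 .1 -.03 .03 .04 10; .03 -.1 .1 0 0 0 10; 0 0 .2 0 0 0 10; 0 0 .2 0 0 0 10; 0 0 .1 0 0 0 10; 0 0 .05 0 0 0 10; 0 0 0 0 0 0 10; 0 0 0 0 0 0 10; 0 0 0 0 0 0 10; 0 0 0 0 0 0 10' 
python3 - <<'E'
from h import *
st([*wor(0,-50),.098])
for n in("scene","top"):
    im,d=camera(n); cv2.imwrite(f"pics/{n}6.png",im[:,:,::-1])
crop("pics/scene6.png","pics/s10.png",270,130,390,230,6)
E
```

```text
clock: 8.4
position: [0.6015, 0.0622, 0.1343]
ee_rot: [0.655, 0.755, -0.0, -0.0]
ft_force: [0.1, 0.0, -0.4]
grip_width: 0.28
t 8.4 p [0.6015 0.0622 0.1343] press [ -1.3 -49.4] F [ 0.1  0.  -0.4] grip mm 23.9
 rot err units [-0.    -0.     0.011] j7 0.1
 shift units [-0.014  0.033  0.907]
```

View pics/s10.png

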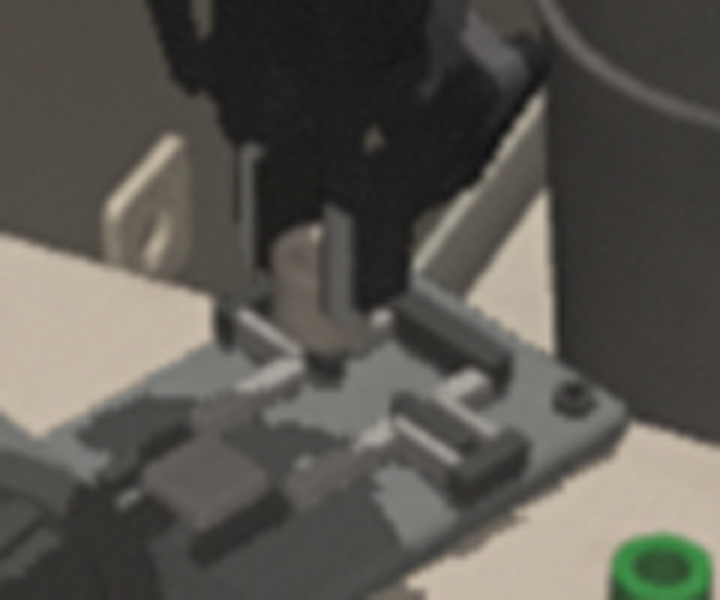

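View pics/top6.png

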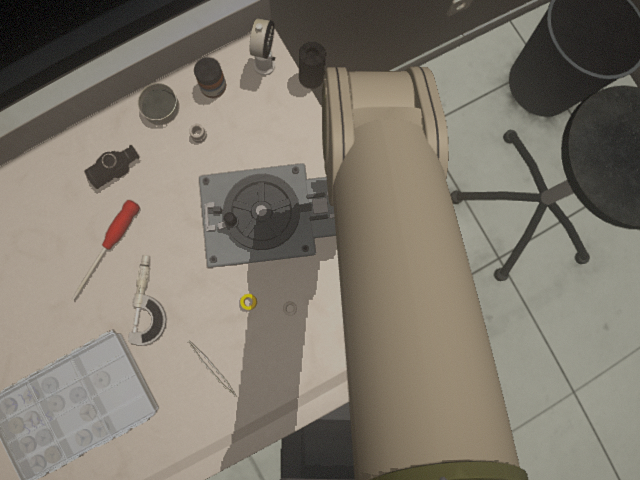

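```bash
cat >> h.py <<'E'
def overlay(src,dst,box,k,c,zb,cols=((0,255,0),)):
    u0,v0,u1,v1=box
    im=cv2.resize(cv2.imread(src)[v0:v1,u0:u1],None,fx=k,fy=k,interpolation=cv2.INTER_CUBIC)
    t=np.linspace(0,2*np.pi,60)
    for cc,col in zip(c,cols):
      for z in(zb,zb+.022):
        q=proj("scene",np.c_[cc[0]+.013*np.cos(t),cc[1]+.013*np.sin(t),0*t+z]);q=(q+.5-[u0,v0])*k-.5
        cv2.polylines(im,[q.round().astype(int)],True,col,1)
    cv2.imwrite(dst,im)
E
python3 - <<'E'
from h import *
o=get_obs();M=R.from_quat(o['ee_rot']).as_matrix();p=o['position']
overlay("pics/scene6.png","pics/o1.png",(300,155,350,200),16,[(p+M@[0,0,0])[:2],(p+M@[.004,0,0])[:2]],p[2]-.0848,((0,255,0),(0,0,255)))
E
```

View pics/o1.png

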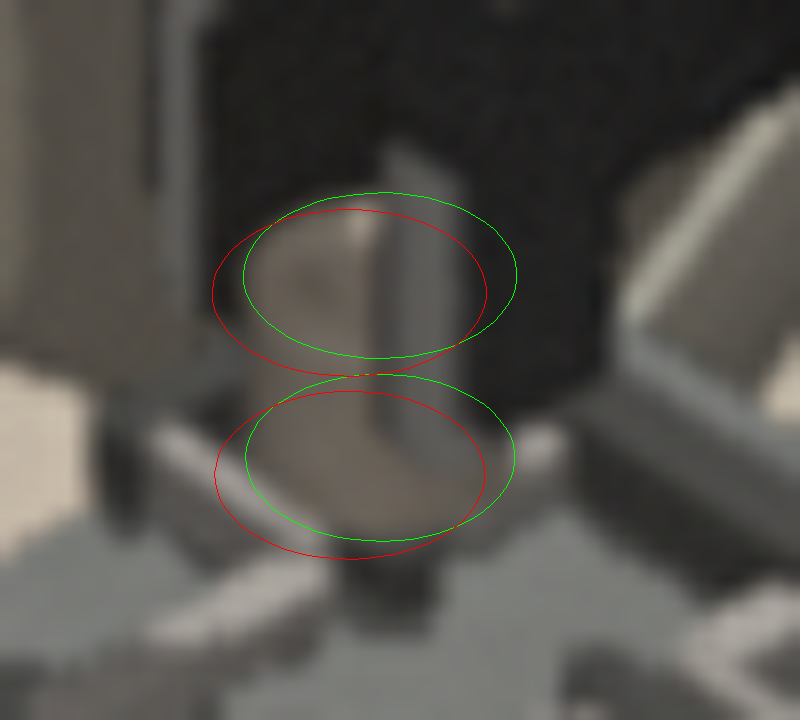

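```bash
python3 -m crank '.05 .02 .1 0 0 0 10; .04 .01 .15 0 0 0 10; 0 0 .15 0 0 0 10; 0 0 .1 0 0 0 10; 0 0 .05 0 0 0 10; 0 0 .03 0 0 0 10; 0 0 0 0 0 0 10; 0 0 0 0 0 0 10; 0 0 0 0 0 0 10; 0 0 0 0 0 0 10' 
python3 - <<'E'
from h import *
st([*wor(0,-46),.098])
for n in("scene",):
    im,d=camera(n); cv2.imwrite(f"pics/{n}7.png",im[:,:,::-1])
o=get_obs();M=R.from_quat(o['ee_rot']).as_matrix();p=o['position']
overlay("pics/scene7.png","pics/o2.png",(290,160,360,210),11,[(p+M@[0,0,0])[:2]],p[2]-.0848)
E
```

```text
clock: 9.5
position: [0.6022, 0.0664, 0.1088]
ee_rot: [0.655, 0.755, -0.0, -0.0]
ft_force: [-0.4, 0.2, 0.3]
grip_width: 0.277
t 9.5 p [0.6022 0.0664 0.1088] press [ -0.1 -45.5] F [-0.4  0.2  0.3] grip mm 23.7
 rot err units [-0.002 -0.     0.011] j7 0.1
 shift units [-0.014  0.002  0.271]
```

View pics/o2.png

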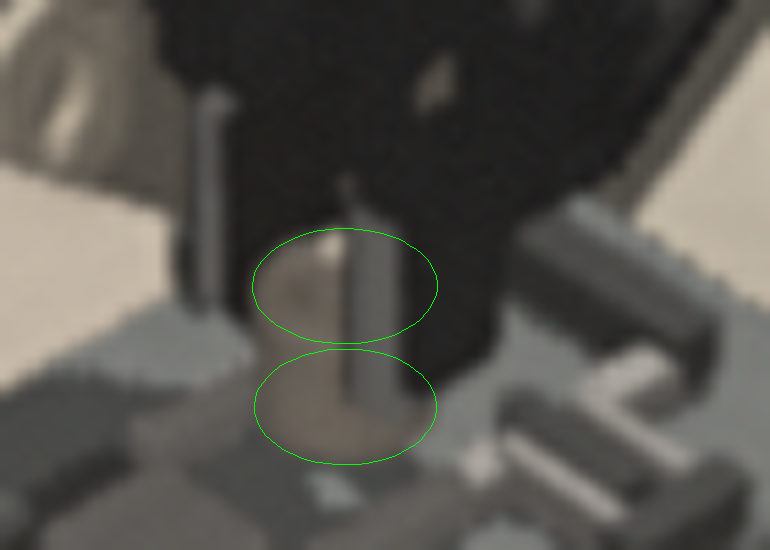

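```bash
python3 -m crank '0 -.01 .06 0 0 0 10; 0 0 .06 0 0 0 10; 0 0 .05 0 0 0 10; 0 0 .04 0 0 0 10; 0 0 .03 0 0 0 10; 0 0 .01 0 0 0 10; 0 0 0 0 0 0 10; 0 0 0 0 0 0 10; 0 0 0 0 0 0 10; 0 0 0 0 0 0 10' 
python3 - <<'E'
from h import *
st([*wor(0,-46),.0972])
E
```

```text
clock: 10.55
position: [0.6018, 0.0663, 0.098]
ee_rot: [0.655, 0.755, -0.0, -0.0]
ft_force: [0.3, 0.3, 0.0]
grip_width: 0.279
t 10.55 p [0.6018 0.0663 0.098 ] press [ -0.5 -45.5] F [0.3 0.3 0. ] grip mm 23.8
 rot err units [-0.001 -0.001  0.012] j7 0.1
 shift units [-0.014  0.012  0.021]
```

```bash
python3 -m crank '0 0 .02 0 0 0 10; 0 0 .015 0 0 0 10; 0 0 .01 0 0 0 10; 0 0 .0 0 0 0 10; 0 0 0 0 0 0 10; 0 0 0 0 0 0 10; 0 0 0 0 0 0 10; 0 0 0 0 0 0 10; 0 0 0 0 0 0 10; 0 0 0 0 0 0 10' 
python3 - <<'E'
from h import *
st([*wor(0,-46),.0972])
E
```

```text
clock: 11.55
position: [0.602, 0.0663, 0.0969]
ee_rot: [0.655, 0.755, 0.0, 0.0]
ft_force: [-0.6, -0.2, 0.7]
grip_width: 0.283
t 11.55 p [0.602  0.0663 0.0969] press [ -0.3 -45.5] F [-0.6 -0.2  0.7] grip mm 24.2
 rot err units [ 0.003 -0.003  0.011] j7 0.11
 shift units [-0.013  0.006 -0.008]
```

```bash
python3 -m crank '0 0 .0 0 0 0 22; 0 0 .0 0 0 0 26; 0 0 0 0 0 0 28; 0 0 .0 0 0 0 32; 0 0 0 0 0 0 36; 0 0 0 0 0 0 40; 0 0 0 0 0 0 44; 0 0 0 0 0 0 44; 0 0 -.1 0 0 0 44; 0 0 -.2 0 0 0 44' 
python3 - <<'E'
from h import *
st([*wor(0,-46),.0972])
im,d=camera("scene"); cv2.imwrite(f"pics/scene8.png",im[:,:,::-1])
crop("pics/scene8.png","pics/s11.png",280,150,380,230,8)
E
```

```text
clock: 12.55
position: [0.6015, 0.0662, 0.1083]
ee_rot: [0.655, 0.755, -0.0, -0.0]
ft_force: [0.9, 0.5, -0.7]
grip_width: 0.519
t 12.55 p [0.6015 0.0662 0.1083] press [ -0.8 -45.5] F [ 0.9  0.5 -0.7] grip mm 44.3
 rot err units [-0.009  0.     0.011] j7 0.1
 shift units [-0.012  0.021  0.278]
```

View pics/s11.png

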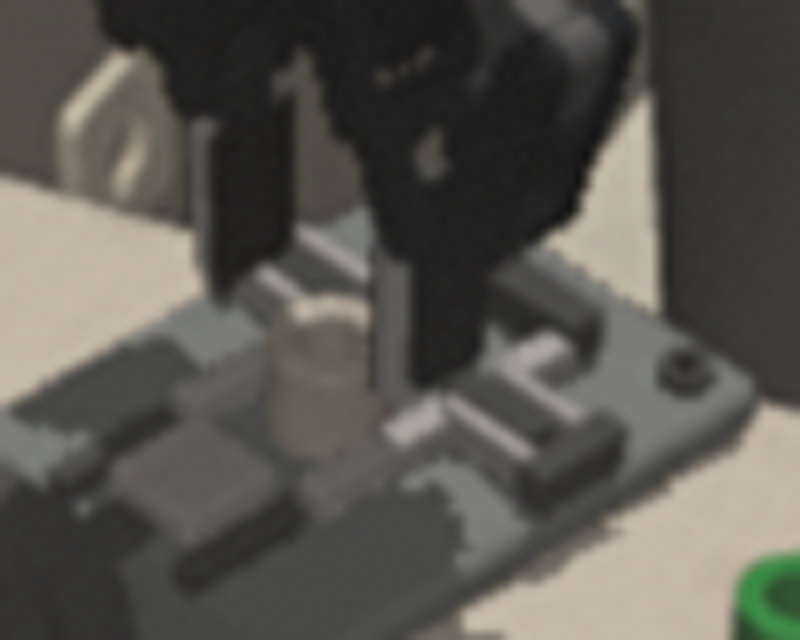

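```bash
python3 -m crank '0 0 -.5 0 0 0 60; 0 0 -.7 0 0 0 60; 0 0 -.3 0 0 0 60; .5 0 0 0 0 0 60; .7 -.05 0 0 0 0 60; .7 -.05 0 0 0 0 60; .7 -.05 0 0 0 0 60; .7 -.05 0 0 0 0 60; .5 0 0 0 0 0 60; .3 0 0 0 0 0 60' 
python3 - <<'E'
from h import *
im,d=camera("scene"); cv2.imwrite(f"pics/scene9.png",im[:,:,::-1])
st([*wor(-10.3,133.1),.13])
im,d=camera("top"); cv2.imwrite(f"pics/top9.png",im[:,:,::-1])
crop("pics/scene9.png","pics/s12.png",160,100,380,280,3.6)
crop("pics/top9.png","pics/t12.png",190,155,390,275,4)
E
```

```text
clock: 13.6
position: [0.5717, 0.2303, 0.1749]
ee_rot: [0.658, 0.753, 0.002, 0.002]
ft_force: [-0.2, -0.5, 0.4]
grip_width: 0.703
t 13.65 p [0.5712 0.2323 0.1748] press [ -7.7 123.2] F [-0.8  2.8 -0.5] grip mm 59.7
 rot err units [ 0.04  -0.009 -0.017] j7 -0.22
 shift units [ 0.247 -0.072  1.12 ]
```

View pics/s12.png

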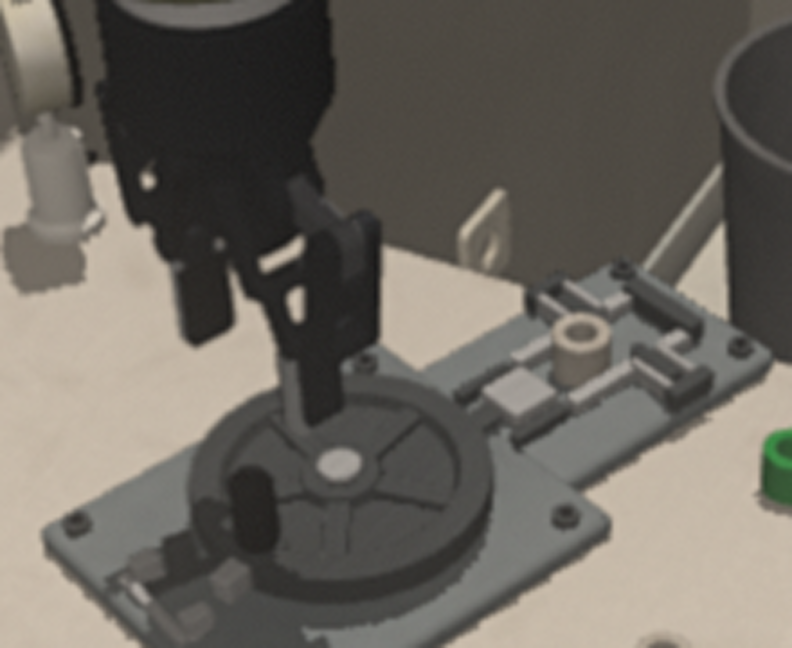

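View pics/t12.png

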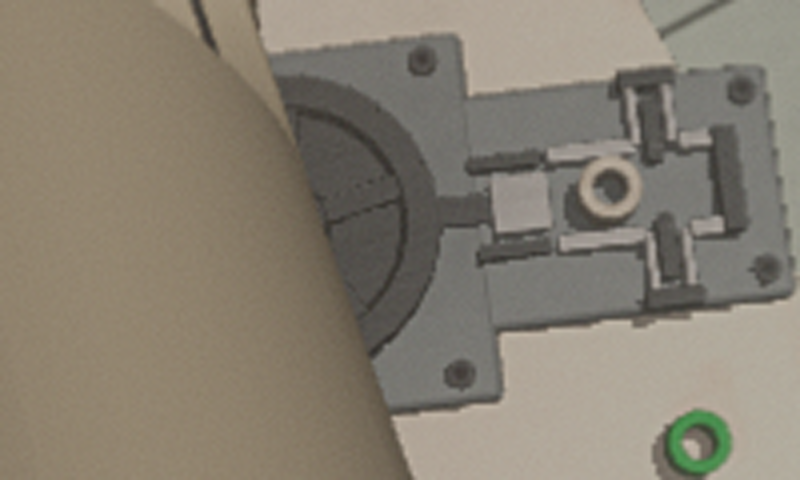

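```bash
python3 - <<'E'
from h import *
p=atz("top",(610.5)/4-.5+190,(188.5)/4-.5+155,.034);print(p,loc(p))
E
python3 -m crank '.12 -.04 0 .03 0 0 60; .1 -.03 .1 0 0 0 60; 0 0 .2 0 0 0 60; 0 0 .2 0 0 0 60; 0 0 .1 0 0 0 60; 0 0 .05 0 0 0 60; 0 0 .0 0 0 0 60; 0 0 0 0 0 0 60; 0 0 0 0 0 0 60; 0 0 0 0 0 0 60' 
python3 - <<'E'
from h import *
im,d=camera("scene"); cv2.imwrite(f"pics/scene10.png",im[:,:,::-1])
st([*wor(-10.3,133.1),.112])
crop("pics/scene10.png","pics/s13.png",180,140,300,270,6)
E
```

```text
[0.6017636  0.06540352 0.034     ] [ -0.63233041 -46.34757154]
clock: 14.7
position: [0.569, 0.233, 0.146]
ee_rot: [0.66, 0.751, -0.001, 0.001]
ft_force: [0.1, 0.9, 0.7]
grip_width: 0.705
t 14.75 p [0.569 0.233 0.146] press [ -9.8 124.2] F [-0.4 -1.4 -0.3] grip mm 59.9
 rot err units [ 0.005  0.017 -0.075] j7 -0.23
 shift units [ 0.224 -0.017  0.849]
```

View pics/s13.png

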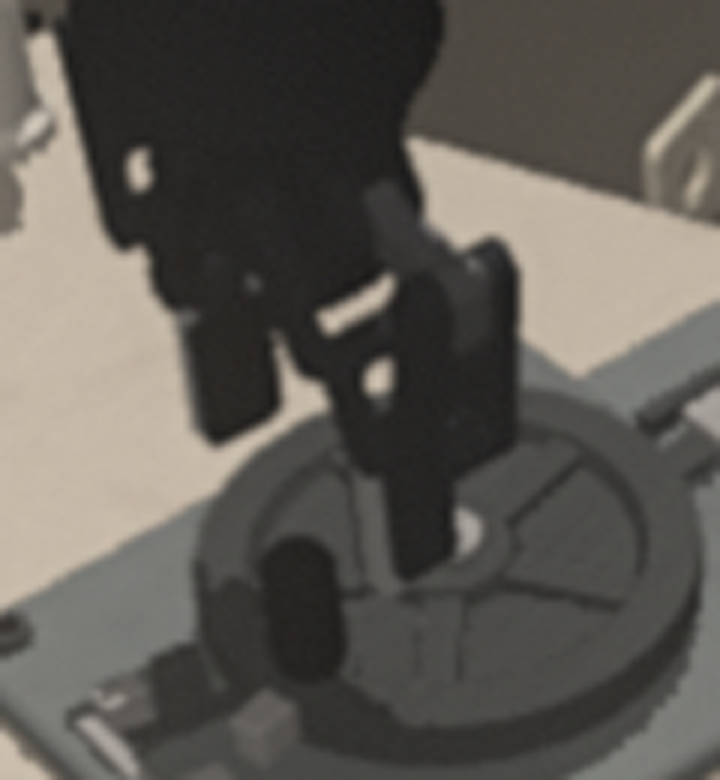

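```bash
python3 -m crank '.1 0 0 0 0 -.04 60; .1 -.01 0 0 0 -.02 60; .02 0 0 0 0 0 60; 0 0 0.1 0 0 0 60; 0 0 .1 0 0 0 60; 0 0 .05 0 0 0 60; 0 0 .0 0 0 0 60; 0 0 0 0 0 0 60; 0 0 0 0 0 0 60; 0 0 0 0 0 0 60' 
python3 - <<'E'
from h import *
im,d=camera("scene"); cv2.imwrite(f"pics/scene11.png",im[:,:,::-1])
st([*wor(-10.3,133.1),.112])
crop("pics/scene11.png","pics/s14.png",180,140,300,270,6)
o=get_obs();M=R.from_quat(o['ee_rot']).as_matrix();p=o['position']
f=lambda P:((proj("scene",P)[0]+.5-[180,140])*6-.5).round(0)
for z in(.035,.069): print(f([*wor(-10.3,133.1),z]),f([p[0],p[1],z]))
E
```

```text
clock: 15.75
position: [0.5673, 0.2426, 0.1351]
ee_rot: [0.656, 0.754, -0.0, 0.001]
ft_force: [-0.3, -0.5, -0.1]
grip_width: 0.701
t 15.8 p [0.5673 0.2426 0.1351] press [-10.1 134. ] F [-0.8 -0.4  0.2] grip mm 60.2
 rot err units [ 0.006  0.016 -0.007] j7 -0.23
 shift units [-0.02  -0.005  0.579]
[313. 655.] [310. 656.]
[298. 548.] [294. 550.]
```

View pics/s14.png

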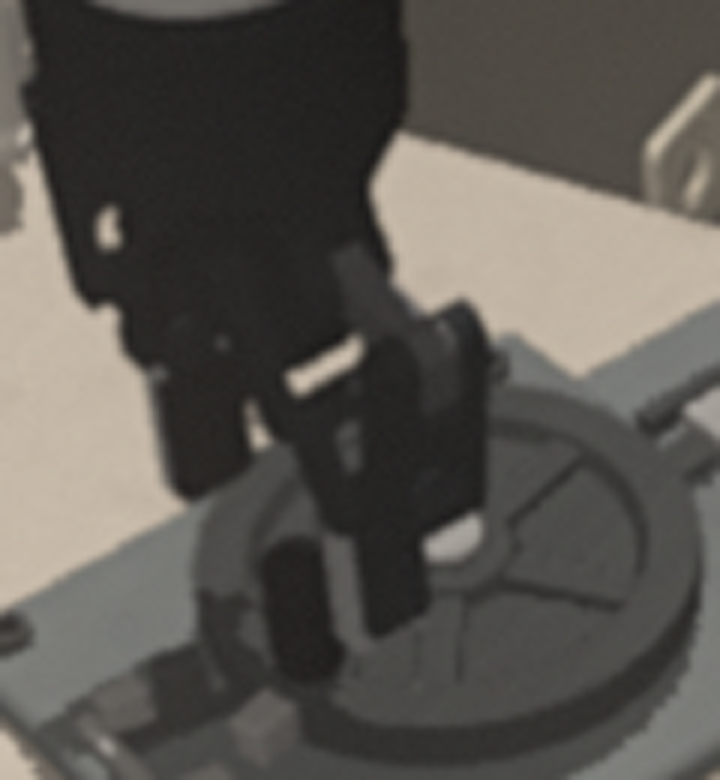

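```bash
python3 -m crank '-.01 0 .15 0 0 0 60; 0 0 .15 0 0 0 60; 0 0 .15 0 0 0 60; 0 0 .08 0 0 0 60; 0 0 .03 0 0 0 60; 0 0 0 0 0 0 40; 0 0 0 0 0 0 30; 0 0 0 0 0 0 24; 0 0 0 0 0 0 20; 0 0 0 0 0 0 20' 60
python3 - <<'E'
from h import *
st([*wor(-10.3,133.1),.112])
E
```

```text
clock: 16.8
position: [0.5673, 0.2422, 0.1107]
ee_rot: [0.656, 0.754, -0.001, 0.001]
ft_force: [-0.1, 0.2, -0.4]
grip_width: 0.231
t 16.8 p [0.5673 0.2422 0.1107] press [-10.2 133.5] F [-0.1  0.2 -0.4] grip mm 19.8
 rot err units [ 0.004  0.017 -0.007] j7 -0.22
 shift units [-0.01  -0.003 -0.034]
```

```bash
python3 -m crank '0 0 0 0 0 0 16; 0 0 0 0 0 0 12; 0 0 0 0 0 0 8; 0 0 0 0 0 0 8; 0 0 0 0 0 0 8; 0 0 0 0 0 0 8; 0 0 0 0 0 0 8; 0 0 0 0 0 0 8; 0 0 0 0 0 0 8; 0 0 0 0 0 0 8' 60
python3 - <<'E'
from h import *
st([*wor(-10.3,133.1),.112])
im,d=camera("scene"); cv2.imwrite(f"pics/scene12.png",im[:,:,::-1])
crop("pics/scene12.png","pics/s15.png",180,140,300,270,6)
E
```

```text
clock: 17.8
position: [0.5673, 0.2422, 0.1109]
ee_rot: [0.656, 0.754, -0.0, 0.001]
ft_force: [-0.1, -0.9, 0.7]
grip_width: 0.188
t 17.8 p [0.5673 0.2422 0.1109] press [-10.2 133.5] F [-0.1 -0.9  0.7] grip mm 16.0
 rot err units [ 0.005  0.015 -0.007] j7 -0.22
 shift units [-0.011 -0.003 -0.028]
```

View pics/s15.png

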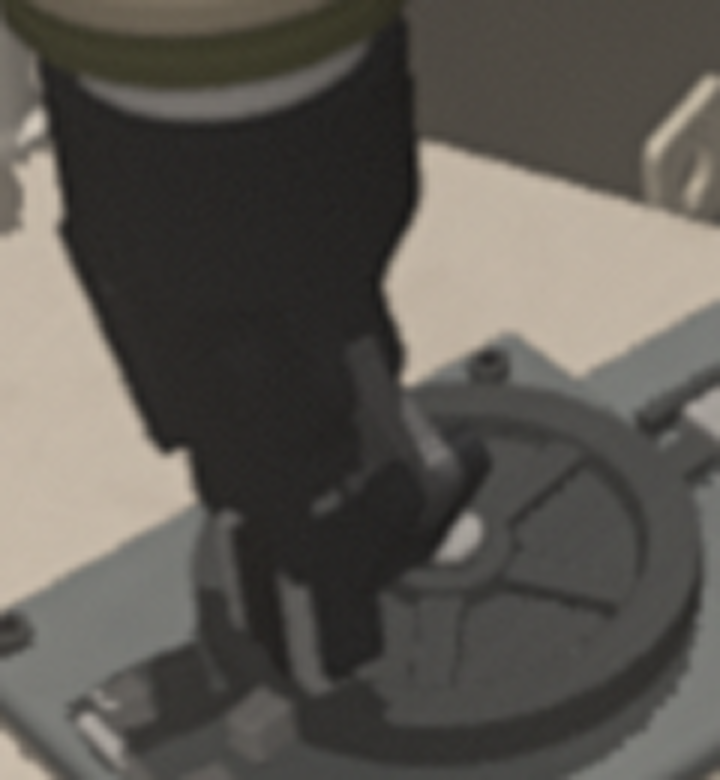

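```bash
cat >> h.py <<'E'
def crankplan(step=5.0,n=10):
    o=get_obs();p=loc(o['position'])-[0,85]; F=o['ft_force'][:2]; th=np.arctan2(-p[0],p[1])%(2*np.pi); r=np.hypot(*p)
    print('t',round(o['clock'],2),'theta',round(th,3),'r',r.round(1),'z',o['position'][2].round(4),'Fpress',np.round([F@PX,F@PY],1),'Fz',o['ft_force'][2].round(1),'grip',round(o['grip_width']*85.4,1))
    tang=np.array([-np.cos(th),-np.sin(th)]);rad=np.array([-np.sin(th),np.cos(th)])
    f=np.array([F@PX,F@PY]);print(' Ft',(f@tang).round(1),'Fr',(f@rad).round(1))
    st()
    rr=r;out=[]
    for i in range(n):
        t2=th+step/50; r2=rr+(50-rr)*.3
        a=np.array([-rr*np.sin(th),rr*np.cos(th)]);b=np.array([-r2*np.sin(t2),r2*np.cos(t2)])
        d=(b-a)/40; out.append((round(d[1],2),round(d[0],2))); th,rr=t2,r2
    print(' rows(x,y):',out,'end th',round(th,2))
E
python3 -c "
from h import *
crankplan()"
```

```text
t 17.85 theta 0.207 r 49.6 z 0.1109 Fpress [-0.4  0.6] Fz -0.2 grip 16.3
 Ft 0.3 Fr 0.7
t 17.85 p [0.5672 0.2422 0.1109] press [-10.2 133.6] F [-0.5  0.5 -0.2] grip mm 16.3
 rot err units [ 0.004  0.015 -0.006] j7 -0.22
 rows(x,y): [(np.float64(-0.03), np.float64(-0.12)), (np.float64(-0.04), np.float64(-0.12)), (np.float64(-0.05), np.float64(-0.11)), (np.float64(-0.07), np.float64(-0.11)), (np.float64(-0.08), np.float64(-0.1)), (np.float64(-0.09), np.float64(-0.09)), (np.float64(-0.09), np.float64(-0.08)), (np.float64(-0.1), np.float64(-0.07)), (np.float64(-0.11), np.float64(-0.06)), (np.float64(-0.11), np.float64(-0.05))] end th 1.21
```

```bash
python3 -m crank '-.03 -.12 0 0 0 0 8; -.04 -.12 0 0 0 0 8; -.05 -.11 0 0 0 0 8; -.07 -.11 0 0 0 0 8; -.08 -.10 0 0 0 0 8; -.09 -.09 0 0 0 0 8; -.09 -.08 0 0 0 0 8; -.10 -.07 0 0 0 0 8; -.11 -.06 0 0 0 0 8; -.11 -.05 0 0 0 0 8' 
python3 -c "
from h import *
crankplan()"
```

```text
clock: 18.85
position: [0.5346, 0.2049, 0.1109]
ee_rot: [0.656, 0.755, 0.003, 0.003]
ft_force: [7.3, 2.3, -7.9]
grip_width: 0.19
t 18.85 theta 1.246 r 50.4 z 0.1109 Fpress [7.5 1.2] Fz -7.9 grip 16.2
 Ft -3.6 Fr -6.7
t 18.85 p [0.5346 0.2049 0.1109] press [-47.7 101.1] F [ 7.3  2.3 -7.9] grip mm 16.2
 rot err units [ 0.052  0.004 -0.004] j7 -0.2
 rows(x,y): [(np.float64(-0.12), np.float64(-0.03)), (np.float64(-0.12), np.float64(-0.02)), (np.float64(-0.13), np.float64(-0.01)), (np.float64(-0.13), np.float64(0.0)), (np.float64(-0.12), np.float64(0.02)), (np.float64(-0.12), np.float64(0.03)), (np.float64(-0.12), np.float64(0.04)), (np.float64(-0.11), np.float64(0.05)), (np.float64(-0.11), np.float64(0.06)), (np.float64(-0.1), np.float64(0.07))] end th 2.25
```

```bash
python3 -m crank '-.12 -.01 0 .05 0 0 8; -.12 -.01 0 0 0 0 8; -.13 0 0 0 0 0 8; -.13 .01 0 0 0 0 8; -.13 .02 0 0 0 0 8; -.13 .03 0 0 0 0 8; -.12 .04 0 0 0 0 8; -.12 .05 0 0 0 0 8; -.11 .06 0 0 0 0 8; -.11 .07 0 0 0 0 8' 
python3 -c "
from h import *
crankplan()"
```

```text
clock: 19.85
position: [0.5416, 0.1698, 0.1107]
ee_rot: [0.651, 0.759, 0.001, -0.011]
ft_force: [-10.9, 7.3, 7.1]
grip_width: 0.189
t 19.85 theta 1.975 r 49.7 z 0.1107 Fpress [-9.7  8.8] Fz 7.1 grip 16.1
 Ft -11.9 Fr 5.5
t 19.85 p [0.5416 0.1698 0.1107] press [-45.7  65.4] F [-10.9   7.3   7.1] grip mm 16.1
 rot err units [-0.096 -0.13   0.099] j7 -0.09
 rows(x,y): [(np.float64(-0.11), np.float64(0.05)), (np.float64(-0.11), np.float64(0.06)), (np.float64(-0.1), np.float64(0.07)), (np.float64(-0.09), np.float64(0.08)), (np.float64(-0.08), np.float64(0.09)), (np.float64(-0.07), np.float64(0.1)), (np.float64(-0.06), np.float64(0.11)), (np.float64(-0.05), np.float64(0.11)), (np.float64(-0.04), np.float64(0.12)), (np.float64(-0.03), np.float64(0.12))] end th 2.98
```

```bash
python3 -m crank '-.14 .06 0 -.05 -.1 .08 8; -.13 .07 0 -.05 -.08 .05 8; -.13 .08 0 0 -.05 0 8; -.12 .09 0 0 -.05 0 8; -.11 .10 0 0 -.05 0 8; -.10 .11 0 0 -.05 0 8; -.09 .12 0 0 -.05 0 8; -.08 .12 0 0 -.03 0 8; -.07 .13 0 0 0 0 8; -.06 .13 0 0 0 0 8' 
python3 -c "
from h import *
crankplan()"
```

```text
clock: 20.85
position: [0.5667, 0.1511, 0.1108]
ee_rot: [0.65, 0.759, -0.023, -0.004]
ft_force: [-10.6, -0.3, 7.2]
grip_width: 0.193
t 20.85 theta 2.629 r 47.8 z 0.1108 Fpress [-10.6   1.2] Fz 7.2 grip 16.5
 Ft -9.8 Fr 4.1
t 20.85 p [0.5667 0.1511 0.1108] press [-23.5  43.4] F [-10.6  -0.3   7.2] grip mm 16.5
 rot err units [-0.291  0.168  0.102] j7 -0.08
 rows(x,y): [(np.float64(-0.07), np.float64(0.1)), (np.float64(-0.05), np.float64(0.11)), (np.float64(-0.04), np.float64(0.12)), (np.float64(-0.03), np.float64(0.12)), (np.float64(-0.01), np.float64(0.12)), (np.float64(0.0), np.float64(0.12)), (np.float64(0.02), np.float64(0.12)), (np.float64(0.03), np.float64(0.12)), (np.float64(0.04), np.float64(0.12)), (np.float64(0.05), np.float64(0.11))] end th 3.63
```

```bash
python3 -m crank '-.08 .12 0 -.15 .1 .08 8; -.07 .13 0 -.12 .07 .04 8; -.06 .14 0 -.1 .04 0 8; -.04 .14 0 -.1 .02 0 8; -.03 .14 0 -.05 .0 0 8; -.02 .14 0 -.05 0 0 8; -.01 .14 0 -.05 0 0 8; 0 .14 0 0 0 0 8; .02 .14 0 0 0 0 8; .03 .14 0 0 0 0 8' 
python3 - <<'E'
from h import *
crankplan()
im,d=camera("top"); cv2.imwrite(f"pics/top13.png",im[:,:,::-1])
im,d=camera("scene"); cv2.imwrite(f"pics/scene13.png",im[:,:,::-1])
crop("pics/scene13.png","pics/s16.png",180,140,380,280,4)
E
```

```text
clock: 21.85
position: [0.6062, 0.1491, 0.1107]
ee_rot: [0.656, 0.755, 0.008, -0.004]
ft_force: [-6.0, 0.3, 4.4]
grip_width: 0.192
t 21.85 theta 3.445 r 51.5 z 0.1107 Fpress [-5.9  1.2] Fz 4.4 grip 16.4
 Ft -5.2 Fr -2.9
t 21.85 p [0.6062 0.1491 0.1107] press [15.4 35.9] F [-6.   0.3  4.4] grip mm 16.4
 rot err units [ 0.054 -0.12   0.01 ] j7 -0.03
 rows(x,y): [(np.float64(0.05), np.float64(0.12)), (np.float64(0.06), np.float64(0.11)), (np.float64(0.07), np.float64(0.1)), (np.float64(0.08), np.float64(0.1)), (np.float64(0.09), np.float64(0.09)), (np.float64(0.1), np.float64(0.08)), (np.float64(0.1), np.float64(0.07)), (np.float64(0.11), np.float64(0.06)), (np.float64(0.11), np.float64(0.05)), (np.float64(0.12), np.float64(0.04))] end th 4.45
```

View pics/s16.png

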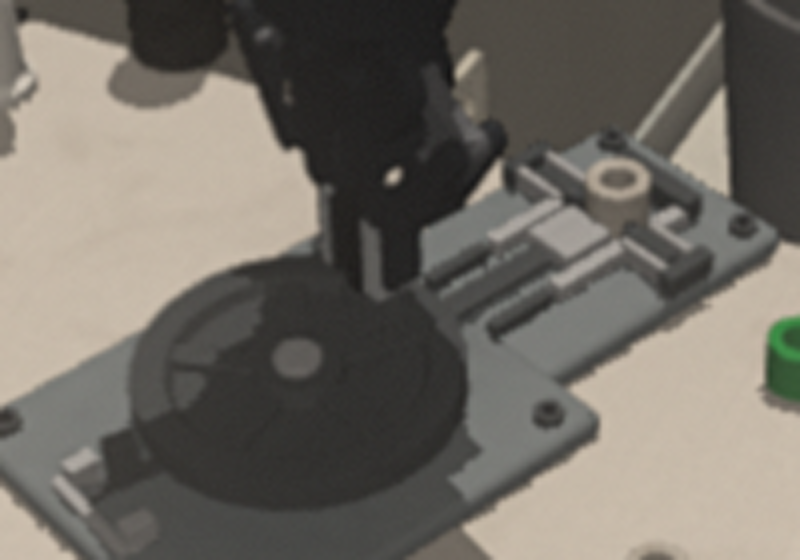

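```bash
python3 -m crank '.05 .12 0 .04 -.08 0 8; .06 .11 0 0 -.04 0 8; .07 .10 0 0 0 0 8; .08 .10 0 0 0 0 8; .09 .09 0 0 0 0 8; .10 .08 0 0 0 0 8; .10 .07 0 0 0 0 8; .11 .06 0 0 0 0 8; .11 .05 0 0 0 0 8; .12 .04 0 0 0 0 8' 
python3 - <<'E'
from h import *
crankplan()
E
```

```text
clock: 22.95
position: [0.6339, 0.1885, 0.1108]
ee_rot: [0.657, 0.754, -0.001, 0.0]
ft_force: [-3.4, -2.1, 3.8]
grip_width: 0.191
t 22.95 theta 4.432 r 50.3 z 0.1108 Fpress [-3.7 -1.6] Fz 3.8 grip 16.3
 Ft -2.5 Fr -3.1
t 22.95 p [0.6339 0.1885 0.1108] press [48.3 71.1] F [-3.4 -2.1  3.8] grip mm 16.3
 rot err units [-0.01   0.015 -0.012] j7 -0.09
 rows(x,y): [(np.float64(0.12), np.float64(0.03)), (np.float64(0.12), np.float64(0.01)), (np.float64(0.13), np.float64(0.0)), (np.float64(0.12), np.float64(-0.01)), (np.float64(0.12), np.float64(-0.02)), (np.float64(0.12), np.float64(-0.03)), (np.float64(0.12), np.float64(-0.05)), (np.float64(0.11), np.float64(-0.06)), (np.float64(0.11), np.float64(-0.07)), (np.float64(0.1), np.float64(-0.08))] end th 5.43
```

```bash
python3 -m crank '.12 .02 0 0 0 0 8; .12 .01 0 0 0 0 8; .12 0 0 0 0 0 8; .12 -.01 0 0 0 0 8; .12 -.02 0 0 0 0 8; .12 -.03 0 0 0 0 8; .12 -.05 0 0 0 0 8; .11 -.06 0 0 0 0 8; .10 -.07 0 0 0 0 8; .07 -.06 0 0 0 0 8' 
python3 - <<'E'
from h import *
crankplan(step=2)
E
```

```text
clock: 23.95
position: [0.6163, 0.2337, 0.1109]
ee_rot: [0.657, 0.754, -0.002, 0.001]
ft_force: [-0.4, -4.1, 3.3]
grip_width: 0.194
t 23.95 theta 5.442 r 49.9 z 0.1109 Fpress [-1. -4.] Fz 3.3 grip 16.6
 Ft -2.3 Fr -3.5
t 23.95 p [0.6163 0.2337 0.1109] press [ 37.2 118.3] F [-0.4 -4.1  3.3] grip mm 16.6
 rot err units [-0.004  0.032 -0.02 ] j7 -0.17
 rows(x,y): [(np.float64(0.04), np.float64(-0.03)), (np.float64(0.04), np.float64(-0.04)), (np.float64(0.03), np.float64(-0.04)), (np.float64(0.03), np.float64(-0.04)), (np.float64(0.03), np.float64(-0.04)), (np.float64(0.03), np.float64(-0.04)), (np.float64(0.03), np.float64(-0.04)), (np.float64(0.03), np.float64(-0.04)), (np.float64(0.02), np.float64(-0.04)), (np.float64(0.02), np.float64(-0.04))] end th 5.84
```

```bash
python3 -m crank '.05 -.05 0 0 .02 0 8; .05 -.05 0 0 0 0 8; .05 -.06 0 0 0 0 8; .04 -.06 0 0 0 0 8; .04 -.06 0 0 0 0 8; .04 -.06 0 0 0 0 8; .03 -.06 0 0 0 0 8; .02 -.05 0 0 0 0 8; .01 -.03 0 0 0 0 8; 0 0 0 0 0 0 8' 
python3 - <<'E'
from h import *
crankplan(step=1.5)
E
```

```text
clock: 24.95
position: [0.5945, 0.2441, 0.1109]
ee_rot: [0.658, 0.753, -0.0, 0.001]
ft_force: [0.5, -4.6, 1.9]
grip_width: 0.191
t 24.95 theta 5.933 r 49.7 z 0.1109 Fpress [-0.1 -4.6] Fz 1.9 grip 16.3
 Ft -1.5 Fr -4.4
t 24.95 p [0.5945 0.2441 0.1109] press [ 17.  131.7] F [ 0.5 -4.6  1.9] grip mm 16.3
 rot err units [ 0.012  0.017 -0.028] j7 -0.2
 rows(x,y): [(np.float64(0.01), np.float64(-0.03)), (np.float64(0.01), np.float64(-0.04)), (np.float64(0.01), np.float64(-0.04)), (np.float64(0.01), np.float64(-0.04)), (np.float64(0.01), np.float64(-0.04)), (np.float64(0.01), np.float64(-0.04)), (np.float64(0.01), np.float64(-0.04)), (np.float64(0.0), np.float64(-0.04)), (np.float64(0.0), np.float64(-0.04)), (np.float64(0.0), np.float64(-0.04))] end th 6.23
```

```bash
python3 -m crank '.00 -.04 0 0 .0 0 8; .01 -.04 0 0 0 0 8; .01 -.04 0 0 0 0 8; .01 -.04 0 0 0 0 8; 0 -.04 0 0 0 0 8; 0 -.04 0 0 0 0 8; 0 -.03 0 0 0 0 8; .0 -.03 0 0 0 0 8; .0 -.03 0 0 0 0 8; 0 -.03 0 0 0 0 8' 
python3 - <<'E'
from h import *
crankplan(step=1.5)
E
```

```text
clock: 25.95
position: [0.5795, 0.2449, 0.1109]
ee_rot: [0.657, 0.754, 0.001, 0.002]
ft_force: [3.2, -1.1, -0.7]
grip_width: 0.189
t 25.95 theta 6.237 r 49.5 z 0.1109 Fpress [ 3.  -1.6] Fz -0.7 grip 16.2
 Ft -3.1 Fr -1.4
t 25.95 p [0.5795 0.2449 0.1109] press [  2.3 134.5] F [ 3.2 -1.1 -0.7] grip mm 16.2
 rot err units [ 0.03   0.004 -0.021] j7 -0.21
 rows(x,y): [(np.float64(0.0), np.float64(-0.04)), (np.float64(0.0), np.float64(-0.04)), (np.float64(0.0), np.float64(-0.04)), (np.float64(-0.0), np.float64(-0.04)), (np.float64(-0.0), np.float64(-0.04)), (np.float64(-0.0), np.float64(-0.04)), (np.float64(-0.01), np.float64(-0.04)), (np.float64(-0.01), np.float64(-0.04)), (np.float64(-0.01), np.float64(-0.04)), (np.float64(-0.01), np.float64(-0.04))] end th 6.54
```

```bash
python3 -m crank '.00 -.03 0 .02 .0 0 8; 0 -.03 0 0 0 0 8; 0 -.03 0 0 0 0 8; 0 -.03 0 0 0 0 8; 0 -.03 0 0 0 0 8; 0 -.03 0 0 0 0 8; 0 -.03 0 0 0 0 8; 0 -.03 0 0 0 0 8; .0 -.03 0 0 0 0 8; 0 -.03 0 0 0 0 8' 
python3 - <<'E'
from h import *
crankplan(step=1.5)
E
```

```text
clock: 26.95
position: [0.5776, 0.2444, 0.1109]
ee_rot: [0.658, 0.753, 0.011, 0.009]
ft_force: [10.6, -0.0, -6.8]
grip_width: 0.19
t 26.95 theta 6.277 r 49.3 z 0.1109 Fpress [10.5 -1.5] Fz -6.8 grip 16.2
 Ft -10.5 Fr -1.4
t 26.95 p [0.5776 0.2444 0.1109] press [  0.3 134.3] F [10.6 -0.  -6.8] grip mm 16.2
 rot err units [ 0.207 -0.011 -0.037] j7 -0.22
 rows(x,y): [(np.float64(0.0), np.float64(-0.04)), (np.float64(0.0), np.float64(-0.04)), (np.float64(-0.0), np.float64(-0.04)), (np.float64(-0.0), np.float64(-0.04)), (np.float64(-0.0), np.float64(-0.04)), (np.float64(-0.01), np.float64(-0.04)), (np.float64(-0.01), np.float64(-0.04)), (np.float64(-0.01), np.float64(-0.04)), (np.float64(-0.01), np.float64(-0.04)), (np.float64(-0.01), np.float64(-0.04))] end th 6.58
```

```bash
python3 -m crank '.00 -.035 0 0 .0 0 8; 0 -.04 0 0 0 0 8; 0 -.04 0 0 0 0 8; 0 -.04 0 0 0 0 8; 0 -.04 0 0 0 0 8; 0 -.04 0 0 0 0 8; 0 -.04 0 0 0 0 8; 0 -.04 0 0 0 0 8; .0 -.04 0 0 0 0 8; 0 -.04 0 0 0 0 8' 
python3 - <<'E'
from h import *
crankplan(step=1.5)
E
```

```text
clock: 27.95
position: [0.5753, 0.244, 0.1109]
ee_rot: [0.659, 0.751, 0.025, 0.019]
ft_force: [15.1, 1.5, -8.4]
grip_width: 0.194
t 27.95 theta 0.041 r 49.2 z 0.1109 Fpress [15.1 -0.6] Fz -8.4 grip 16.6
 Ft -15.1 Fr -1.2
t 27.95 p [0.5753 0.244  0.1109] press [ -2.  134.2] F [15.1  1.5 -8.4] grip mm 16.6
 rot err units [ 0.454 -0.033 -0.063] j7 -0.23
 rows(x,y): [(np.float64(0.0), np.float64(-0.04)), (np.float64(0.0), np.float64(-0.04)), (np.float64(-0.0), np.float64(-0.04)), (np.float64(-0.0), np.float64(-0.04)), (np.float64(-0.01), np.float64(-0.04)), (np.float64(-0.01), np.float64(-0.04)), (np.float64(-0.01), np.float64(-0.04)), (np.float64(-0.01), np.float64(-0.04)), (np.float64(-0.01), np.float64(-0.04)), (np.float64(-0.01), np.float64(-0.04))] end th 0.34
```

```bash
python3 -m crank '.00 -.04 0 0 .0 0 8; 0 -.04 0 0 0 0 8; 0 -.04 0 0 0 0 8; 0 -.04 0 0 0 0 8; 0 -.04 0 0 0 0 8; 0 -.03 0 0 0 0 8; 0 -.03 0 0 0 0 8; 0 -.03 0 0 0 0 8; .0 -.03 0 0 0 0 8; 0 -.03 0 0 0 0 8' 
python3 - <<'E'
from h import *
crankplan(step=1.5)
im,d=camera("scene"); cv2.imwrite(f"pics/scene14.png",im[:,:,::-1])
crop("pics/scene14.png","pics/s17.png",160,160,380,280,3.6)
E
```

```text
clock: 28.95
position: [0.5735, 0.2436, 0.1108]
ee_rot: [0.66, 0.749, 0.037, 0.027]
ft_force: [13.8, 0.7, -6.8]
grip_width: 0.187
t 28.95 theta 0.079 r 49.2 z 0.1108 Fpress [13.8 -1.2] Fz -6.8 grip 15.9
 Ft -13.6 Fr -2.3
t 28.95 p [0.5735 0.2436 0.1108] press [ -3.9 134. ] F [13.8  0.7 -6.8] grip mm 15.9
 rot err units [ 0.659 -0.054 -0.097] j7 -0.25
 rows(x,y): [(np.float64(0.0), np.float64(-0.04)), (np.float64(-0.0), np.float64(-0.04)), (np.float64(-0.0), np.float64(-0.04)), (np.float64(-0.0), np.float64(-0.04)), (np.float64(-0.01), np.float64(-0.04)), (np.float64(-0.01), np.float64(-0.04)), (np.float64(-0.01), np.float64(-0.04)), (np.float64(-0.01), np.float64(-0.04)), (np.float64(-0.01), np.float64(-0.04)), (np.float64(-0.01), np.float64(-0.04))] end th 0.38
```

View pics/s17.png

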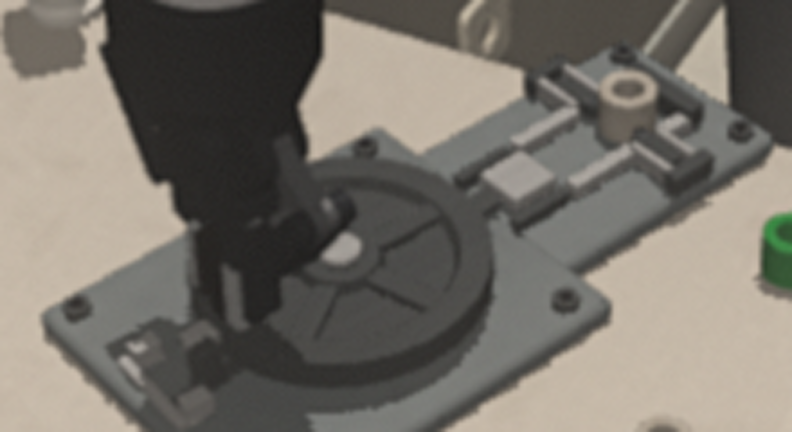

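```bash
python3 -m crank '0 -.03 0 .02 0 0 8; 0 -.03 0 .03 0 0 8; 0 -.03 0 .04 0 0 8; 0 -.03 0 .04 0 0 8; 0 -.03 0 .04 0 0 8; 0 -.03 0 .04 0 0 8; 0 -.03 0 .04 0 0 8; 0 -.03 0 .04 0 0 8; .0 -.03 0 .04 0 0 8; 0 -.03 0 .04 0 0 8' 
python3 - <<'E'
from h import *
crankplan(step=1.5)
E
```

```text
clock: 30.0
position: [0.5749, 0.2435, 0.1109]
ee_rot: [0.663, 0.748, 0.03, 0.019]
ft_force: [15.7, 1.4, -8.6]
grip_width: 0.191
t 30.0 theta 0.05 r 48.8 z 0.1109 Fpress [15.7 -0.8] Fz -8.6 grip 16.3
 Ft -15.6 Fr -1.5
t 30.0 p [0.5749 0.2435 0.1109] press [ -2.5 133.8] F [15.7  1.4 -8.6] grip mm 16.3
 rot err units [ 0.502 -0.08  -0.131] j7 -0.24
 rows(x,y): [(np.float64(0.01), np.float64(-0.04)), (np.float64(0.0), np.float64(-0.04)), (np.float64(-0.0), np.float64(-0.04)), (np.float64(-0.0), np.float64(-0.04)), (np.float64(-0.0), np.float64(-0.04)), (np.float64(-0.01), np.float64(-0.04)), (np.float64(-0.01), np.float64(-0.04)), (np.float64(-0.01), np.float64(-0.04)), (np.float64(-0.01), np.float64(-0.04)), (np.float64(-0.01), np.float64(-0.04))] end th 0.35
```

```bash
python3 -m crank '0 0 0 0 0 0 8; 0 0 0 0 0 0 8; 0 0 0 0 0 0 8; 0 0 0 0 0 0 20; 0 0 0 0 0 0 30; 0 0 0 0 0 0 40; 0 0 0 0 0 0 50; 0 0 0 0 0 0 55; .0 0 0 0 0 0 55; 0 0 0 0 0 0 55' 
python3 - <<'E'
from h import *
crankplan(step=1.5)
im,d=camera("scene"); cv2.imwrite(f"pics/scene15.png",im[:,:,::-1])
crop("pics/scene15.png","pics/s18.png",160,160,280,260,6)
E
```

```text
clock: 31.0
position: [0.5732, 0.2461, 0.1105]
ee_rot: [0.662, 0.749, 0.03, 0.017]
ft_force: [-0.8, -0.4, -0.0]
grip_width: 0.645
t 31.0 theta 0.072 r 51.7 z 0.1105 Fpress [-0.8 -0.3] Fz -0.0 grip 55.1
 Ft 0.8 Fr -0.2
t 31.0 p [0.5732 0.2461 0.1105] press [ -3.7 136.6] F [-0.8 -0.4 -0. ] grip mm 55.1
 rot err units [ 0.478 -0.1   -0.119] j7 -0.24
 rows(x,y): [(np.float64(-0.02), np.float64(-0.04)), (np.float64(-0.01), np.float64(-0.04)), (np.float64(-0.01), np.float64(-0.04)), (np.float64(-0.01), np.float64(-0.04)), (np.float64(-0.01), np.float64(-0.04)), (np.float64(-0.01), np.float64(-0.04)), (np.float64(-0.01), np.float64(-0.04)), (np.float64(-0.01), np.float64(-0.04)), (np.float64(-0.01), np.float64(-0.04)), (np.float64(-0.01), np.float64(-0.03))] end th 0.37
```

View pics/s18.png

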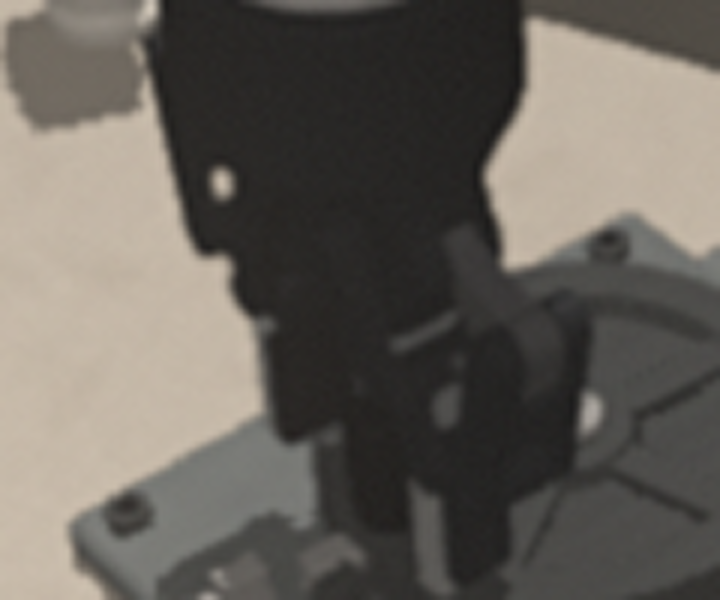

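```bash
python3 -m crank '0 0 -.1 0 0 0 60; 0 0 -.3 0 0 0 60; 0 0 -.4 0 0 0 60; 0 0 -.5 0 0 0 60; 0 0 -.6 0 0 0 60; 0 0 -.6 0 0 0 60; 0 0 -.6 0 0 0 60; 0 0 -.6 0 0 0 60; .0 0 -.4 0 0 0 60; 0 0 -.2 0 0 0 60' 
python3 - <<'E'
from h import *
st()
im,d=camera("scene"); cv2.imwrite(f"pics/scene16.png",im[:,:,::-1])
crop("pics/scene16.png","pics/s19.png",160,140,380,290,3.6)
E
```

```text
clock: 32.05
position: [0.5614, 0.2406, 0.3003]
ee_rot: [0.663, 0.748, 0.033, 0.018]
ft_force: [-0.5, -0.2, -0.5]
grip_width: 0.702
t 32.05 p [0.5614 0.2406 0.3003] press [-16.2 132.8] F [-0.5 -0.2 -0.5] grip mm 60.0
 rot err units [ 0.523 -0.12  -0.133] j7 -0.29
```

View pics/s19.png

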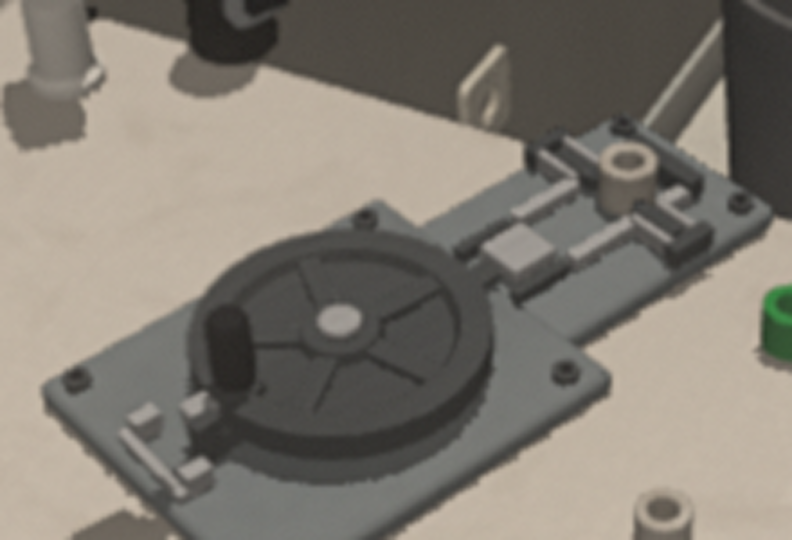

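```bash
python3 -m crank '-.3 -.2 -.2 .2 0 0 60; -.7 -.4 0 .2 0 0 60; -.8 -.4 0 .1 0 0 60; -.8 -.4 0 0 0 0 60; -.8 -.4 0 0 0 0 60; -.8 -.4 0 0 0 0 60; -.6 -.3 0 0 0 0 60; -.3 0 0 0 0 0 60; 0 0 0 0 0 0 60; 0 0 0 0 0 0 60'
python3 - <<'E'
from h import *
S=lambda x,y:((x+.5)/3.6-.5+160,(y+.5)/3.6-.5+140)
h=loc(atz("scene",*S(228,318),.069))-[0,85];print('handle',h,np.arctan2(-h[0],h[1])%(2*np.pi))
print('bush',loc(atz("scene",*S(628,160),.034)))
st()
im,d=camera("top"); cv2.imwrite(f"pics/top17.png",im[:,:,::-1])
crop("pics/top17.png","pics/t17.png",190,155,390,275,4)
im,d=camera("scene"); cv2.imwrite(f"pics/scene17.png",im[:,:,::-1])
E
```

```text
clock: 33.1
position: [0.4822, 0.0193, 0.3024]
ee_rot: [0.662, 0.749, 0.006, -0.008]
ft_force: [0.6, -0.0, 0.0]
grip_width: 0.699
handle [ 0.51219003 50.83744746] 6.273110594118983
bush [ -0.39762594 -73.46966647]
t 33.1 p [0.4822 0.0193 0.3024] press [-125.5  -75.3] F [ 0.6 -0.   0. ] grip mm 59.7
 rot err units [-0.003 -0.143 -0.116] j7 0.01
```

View pics/t17.png

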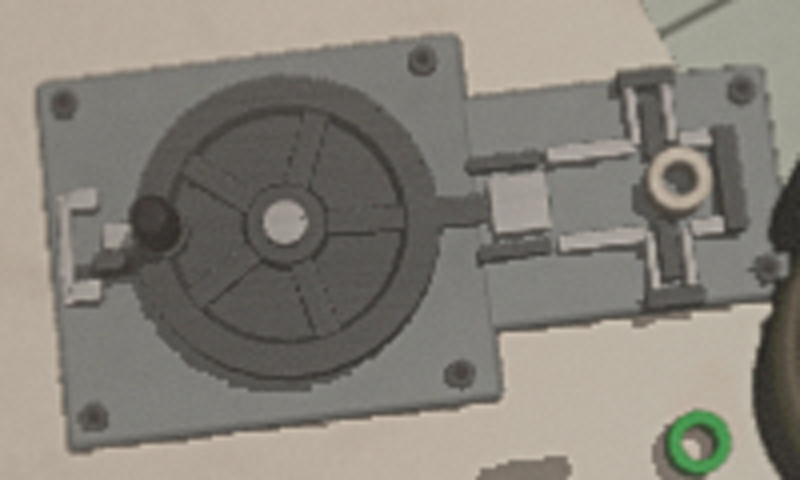

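View pics/scene17.png

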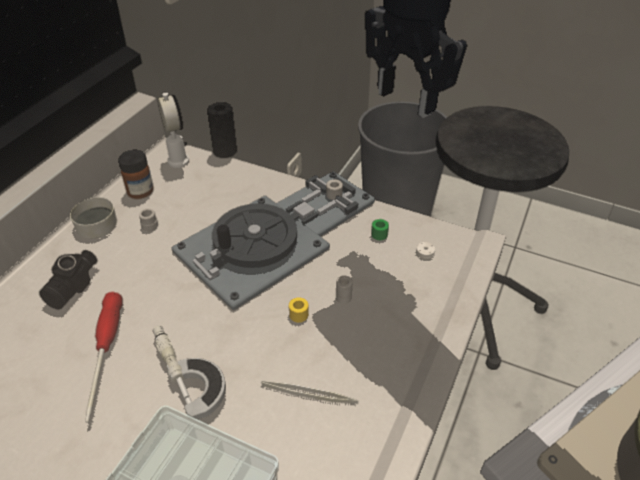

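```bash
python3 - <<'E'
from h import *
print('bush',loc(atz("top",680.5/4-.5+190,181.5/4-.5+155,.034)))
hand_in()
E
```

```text
bush [ -1.06956363 -74.81951548]
the job is handed in; nothing more can be done
```

I set the short steel bush upright in the nest and let go of it. I then pinched the handle, led the wheel through one full anticlockwise turn and brought it up to its stop. I let go, moved the arm clear and handed the job in at about 33 s. No verdict was reported.

- **Bush in the nest:** before the wheel moved, the camera put the bush at press x ≈ -0.6 mm, y ≈ -46 mm, upright between the rails.
- **Wheel at its stop:** the force at the gripper was 10 to 16 N for about 3 s. I estimate 7 to 12 N at the lug, which I could not measure directly. In the last picture the tongue has moved over to the far cheek. The handle reads about 6.27 rad after release.
- **Bush driven home:** after release the bush stands upright between the jaws. The two cameras put it at x ≈ -0.4 and -1.1 mm, and y ≈ -73.5 and -74.8 mm. They disagree by about 1 mm, but both readings are within the limits. They fall slightly short of the nominal seat at -76 mm.
- **Everything else:** the pusher looks drawn back. The disc and the tall bush look unmoved in the last picture, and the robot touches nothing.
- **Not as planned:** the gripper tilted by up to about 5° while pushing on the stop, with no visible effect on the parts.

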